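# Turn the rinsed porcelain cutlery pot over and hang it back on its stand

### The job

The blue porcelain cutlery pot has been rinsed and is draining upside down on the wooden board. Turn it the right way up and hang it by the bar handle on its back from the free hook of the stand, next to its twin, its foot leaning back on the lower bar. The porcelain is thin and cracks easily: grip it lightly, set it down, hook it on and ease its foot back without a knock, and leave the mug, the glass and the jug where they are.

Things in the scene. Friction and masses are not known exactly. Their poses are not given: they have to be found in the camera images.
- pot: cutlery pot: square, open, thin blue porcelain, white inside and at the rim; 58 deep (x), 60 wide (y), 110 tall (z), walls 4 mm, 0.2 to 0.4 kg. It cracks under a grip of over 15 N or a knock of over 15 N; a 6 to 10 N grip carries it. Origin: centre of its underside; z points out of its mouth (down at first), x out of its back. Centre of mass about (2, 0, 49) mm
- pot_bar (a point): middle of the bar handle on the pot's back, at (51.5, 0, 88) mm in the pot's axes: bar 9 mm thick along y, 18 mm clear of the wall, 34 mm free between its two arms. Two rubber buffers stand out 8 mm from the back at z = 10, y = -19 and 19 mm: the pot lies steadily on bar and buffers, mouth 13 degrees up
- stand: fixed stand: wooden foot 100 x 360 x 18 mm, two posts at y = -150 and 150 mm, 263 mm tall. Origin: on the table midway between them; pots hang on its -x side. A 10 mm steel rail along y joins the posts, clamped with its axis anywhere from 175 to 215 mm above the table: look or feel for it. Two hooks: y = -75 mm (holds the twin pot, fixed) and y = 75 mm (free)
- free_bay (a point): point on the stand's foot, 18 mm above the table, under the rail at the middle of the free hook; axes as the stand's. The hook: two 6 mm prongs, 24 mm over both, joined at the tip; they leave the rail forward, 10 mm below its axis, and turn up at x = -26 to a tip at x = -29 mm, 23 mm above the rail's axis
- bay_slot (a point): point at table height straight under the free hook's slot, 17 mm in front of the rail: lower the pot upright, back to the stand, with its bar over this point (4 mm to spare fore and aft, 7 mm sideways). The hung bar's centre is 2.5 mm below the rail's axis; the buffers then lean back on a lower bar (x = -23 mm, 79 mm below the rail), about 5 degrees off upright
- mug: cream mug, 88 mm across and 88 mm tall, upside down on the board beside the pot; origin about 14 mm off the middle of its base, the base is up; leave it alone
- tumbler: clear glass tumbler, 83 mm across, 103 mm tall, at the right in front of the stand; origin: centre of its underside; leave it alone
- jug: clear measuring jug, 120 x 169 x 135 mm, at the right; origin on its underside, about 10 mm off its middle; leave it alone
- drain_board: wooden board, 230 x 340 mm (x, y), 22 mm thick, fixed, on which the pot and the mug stand; origin: centre of its underside
Things that resemble listed ones, but are neither listed nor needed, are in the scene too. Leave any orange look-alike of the pot alone.

How it is judged:
By the outcome, as a careful person would: the job done as asked, in the order asked, and still so for the second after the job is handed in, with the robot touching nothing.
It also fails if it takes over 72 s, if anything falls off the work surface, if the arm or the gripper's body presses on something with over 40 N, if the wrist force passes 120 N, or if a joint passes its speed limit or range.

### The arm

A 6-joint arm with a two-finger parallel gripper is mounted at the origin on a cart in front of the work surface, level with it; the furniture and walls round the work are solid. World frame = base frame: x ahead of the robot, y to its left, z up, the work surface at z = 0. Lengths are in m, angles in rad, forces in N, time in s.
With the tool pointing down it reaches from about 0.3 to 0.825 m from the base axis. Payload 5.4 kg.
Tool frame: the origin (TCP) lies at the very end of the fingers, on their centre line; the grasp point (between the pads) lies 19 mm behind it; z points along the fingers, y is the line along which they close (so a half turn about z gives the same grasp; the last joint's range is limited). The gripper opens to 92 mm and grips with 3 to 60 N. Pads are 20 mm wide; open, the fingers measure 128 mm over their backs; the gripper's body (75 mm by 189 mm) begins 69 mm behind the grasp point.
Start: joints at [-1.429, 0.158, 1.597, -0, 1.386, -0.21], TCP at [0.198, -0.54, 0.215] pointing down, gripper open.
Joint ranges: [-2.91, 2.91], [-0.94, 2.29], [0.18, 2.7], [-1.29, 4.43], [0.17, 2.64], [-3, 3]. Speed limits (rad/s): [2.57, 2.57, 3.14, 3.14, 3.14, 3.14].

### API

Orientations are given as [roll, pitch, yaw] about the fixed x, y, z axes, in that order (R = Rz(yaw) Ry(pitch) Rx(roll)).
In Python, from rig import status, imaging, order, nets gives the robot as it stands.
- The arm moves only by the tool step_arm, never from a script. Its argument "rows" is a list that holds one entry, the list of rows, each a list of 5 numbers: the shift along the tool's x, y, z each as a share of 0.3 m, from -1 to 1, then the turn about the tool's z as a share of 90 degrees, from -1 to 1, then the finger opening in mm, from 0 to 91.9. In form: [[[dx, dy, dz, turn, gripper], ...]]. A call has 1 to 20 rows; each row shifts and turns the commanded pose from where the row before left it, along the tool's axes as they then stand; what a row does not reach is not made up. A row lasts 1/10 s, in which the tool goes at most 50 mm and 8.59 degrees, less where a joint would pass 70% of its speed; a pose out of reach is approached as far as the arm can. A call with a number of a shift or a turn outside -1 to 1 is refused whole. A call with a gripper value outside its range is refused whole. The fingers move at their own pace and stop on an object; "newtons" is the grip in N (left out, the last holds). Time passes only in rows, so rows that do not move let the fingers close. It gives the time, the measured TCP pose, the force, the opening and the grip force at its end, in the units of the state.
- status.read_state(): the state, without advancing time (a new reading comes with each control period).
- imaging.camera(name): name is "side" or "top"; returns (picture, depth): 420x560x3 uint8, blue, green, red; 420x560 float32, m along the optical axis (not along the pixel's ray), 0 where there is no reading.
- imaging.camera_params(name): a dict with "intrinsics" (3x3 intrinsics, pixels), "k1" (the pictures are not rectified: a ray, as slopes to the right and down, at radius r is drawn at 1 + k1 r^2 times it, then the intrinsics apply), "R" (3x3) and "t" (3): a world point X has camera coordinates R X + t. Camera axes: x right, y down, z forward; pixel columns grow to the right and rows downward; lengths in m; the calibration is good to about 2 mm. A picture is of the moment at which its call begins. camera_params takes no time and is no camera call.
- order.finish_job(): hands the job in; it is judged then, once.
Trained networks look in the newest picture that a camera, given by its name, has taken for a name from the list of things; names that differ only in an ending like _2 or _b are one class to them, and where a whole thing is asked for, a point or a joint stands for the part that bears it (a point fixed in the world has none). Each returns a list of dicts, best first, with "score" (0 to 1); they miss things now and then, are a little off and sometimes report something else, mostly with a low value. They report only what shows in the picture. A call takes as long as a camera call. They do not tell look-alikes from the thing itself.
- nets.boxes_of(camera, target): "rect" ([left, top, right, bottom] in pixels, round what is visible of it).
The state is a dict: "clock": time; "q": joint angles; "dq": joint speeds; "joint_torque": joint torques, N m; "eef_pos": TCP position; "orientation": TCP orientation; "ft_force": force on the tool from outside, world axes, zero at the start; "ft_torque": the same for the moment, N m; "width": opening from 0.0 (shut) to 1.0 (fully open); "grasp_force": force on a finger pad.
Only numpy, scipy, OpenCV 4.12 (cv2) and the standard library are available. Lean on these libraries where they do the work, as an engineer would, in place of code of your own. Each camera call takes 0.05 s, during which the arm holds its last target. There are 200 camera calls.

## Working session

There is one attempt and no reset: what is moved stays moved. The work goes in short steps, Python scripts to look and compute and a tool call to move; the robot and the scene stay as the last step left them, time stands still between calls to the robot, and variables do not carry over. Pictures are saved under pics/ and viewed, at most 10 in all, crops included, and the job is handed in when it is done.

Besides the shell and the picture viewer there is one more tool, called by a JSON object that holds its "name" and its "arguments". step_arm: Moves the arm, as the interface text tells. Shift numbers are shares of 0.3 m and turn numbers shares of 90 degrees, none past 1 either way. Its arguments: {"type":"object","properties":{"rows":{"type":"array","items":{"type":"array","items":{"type":"array","items":{"type":"number"}}}},"newtons":{"type":"number"}},"required":["rows"]}

```bash
mkdir -p pics; ls
python3 - <<'E'
from rig import status, imaging, nets
import cv2,numpy as np
s=status.read_state(); print({k:np.round(v,3).tolist() for k,v in s.items()})
ims=[]
for c in ["side","top"]:
    im,d=imaging.camera(c); np.savez(f"{c}0.npz",im=im,d=d); cv2.imwrite(f"pics/{c}0.png",im)
    p=imaging.camera_params(c); print(c,{k:np.round(v,4).tolist() for k,v in p.items()})
    for t in ["pot","pot_bar","stand","mug","tumbler","jug","drain_board"]:
        print(t,[(round(b["score"],2),np.round(b["rect"]).tolist()) for b in nets.boxes_of(c,t)][:4])
E
```

```text
pics
{'clock': 0.0, 'q': [-1.429, 0.159, 1.598, -0.0, 1.386, -0.21], 'dq': [-0.002, 0.0, 0.0, 0.001, -0.001, -0.001], 'joint_torque': [0.001, -38.558, -32.211, 0.07, 0.038, -0.0], 'eef_pos': [0.198, -0.539, 0.214], 'orientation': [-3.14, -0.0, 0.352], 'ft_force': [0.833, -0.848, -0.82], 'ft_torque': [-0.016, -0.035, -0.029], 'grasp_force': 0.0, 'width': 1.0}
side {'intrinsics': [[519.5832, 0.0, 280.2417], [0.0, 519.5832, 210.859], [0.0, 0.0, 1.0]], 'k1': -0.1452, 'R': [[-0.2564, -0.9665, 0.005], [-0.7341, 0.1914, -0.6515], [0.6287, -0.1708, -0.7587]], 't': [0.1054, 0.4673, 1.5027]}
pot [(0.98, [199.0, 251.0, 230.0, 290.0]), (0.94, [192.0, 206.0, 216.0, 242.0]), (0.89, [253.0, 184.0, 277.0, 221.0])]
pot_bar [(0.69, [192.0, 207.0, 218.0, 243.0]), (0.65, [200.0, 255.0, 228.0, 290.0]), (0.61, [251.0, 187.0, 274.0, 221.0])]
stand [(0.59, [192.0, 203.0, 220.0, 243.0]), (0.51, [348.0, 142.0, 387.0, 204.0])]
mug [(0.88, [139.0, 213.0, 167.0, 243.0])]
tumbler [(0.56, [359.0, 201.0, 382.0, 236.0])]
jug [(0.83, [406.0, 206.0, 444.0, 254.0])]
drain_board [(0.61, [134.0, 201.0, 239.0, 271.0])]
top {'intrinsics': [[472.5913, 0.0, 276.6868], [0.0, 472.5913, 213.2394], [0.0, 0.0, 1.0]], 'k1': -0.1668, 'R': [[0.138, -0.9903, 0.0142], [-0.8318, -0.1237, -0.5411], [0.5376, 0.0628, -0.8409]], 't': [-0.0981, 0.5246, 1.5951]}
pot [(0.8, [203.0, 197.0, 227.0, 226.0]), (0.57, [193.0, 236.0, 221.0, 268.0])]
pot_bar [(0.77, [205.0, 191.0, 227.0, 224.0]), (0.56, [193.0, 238.0, 217.0, 271.0])]
stand [(0.88, [304.0, 144.0, 394.0, 235.0])]
mug [(0.81, [158.0, 183.0, 188.0, 213.0])]
tumbler []
jug [(0.86, [382.0, 266.0, 426.0, 296.0])]
drain_board [(0.6, [157.0, 183.0, 244.0, 235.0])]
```

Run:
```python
import cv2
a=cv2.imread("pics/side0.png")[120:310,120:460]; cv2.imwrite("pics/side0c.png",cv2.resize(a,None,fx=2.35,fy=2.35,interpolation=cv2.INTER_CUBIC))
a=cv2.imread("pics/top0.png")[120:320,140:440]; cv2.imwrite("pics/top0c.png",cv2.resize(a,None,fx=2.66,fy=2.66,interpolation=cv2.INTER_CUBIC))
```

```text
(no output)
```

View pics/side0c.png

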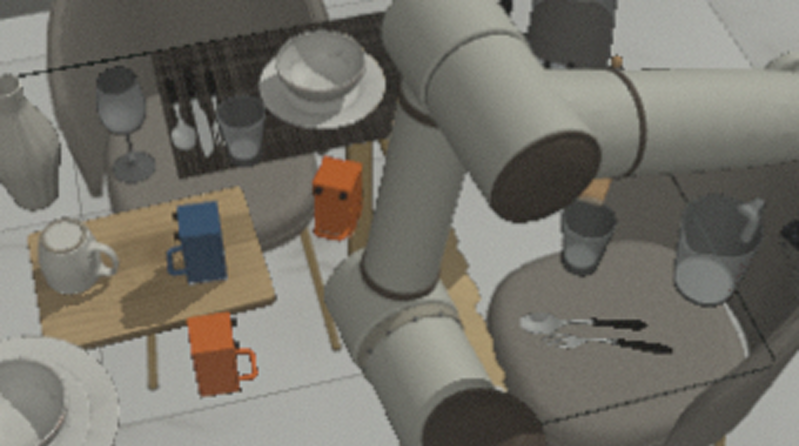

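View pics/top0c.png

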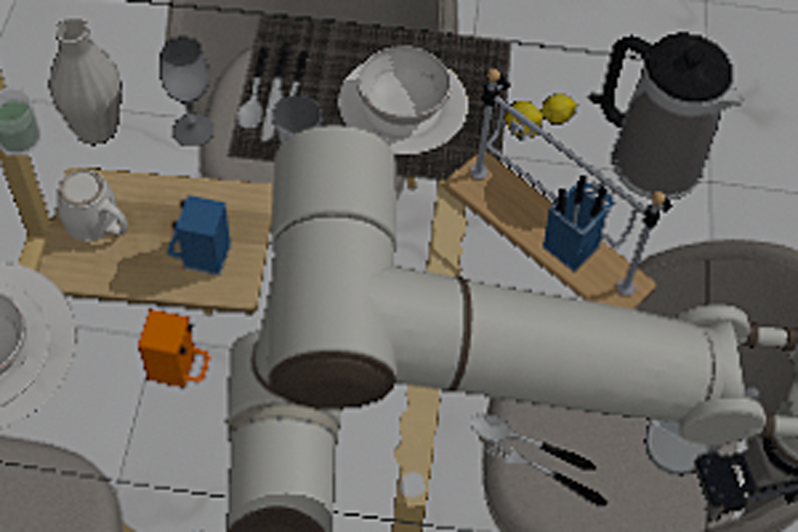

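Side view: the blue pot is upside down on the board (side px about 204,224, top px about 215,208), with its bar on the left towards the mug (153,228). The orange look-alikes are at side (214,270) and (264,202). The twin, with cutlery, hangs on the stand at top px (356,205). The target is the blue, inverted one. The arm hides part of the stand.

```bash
cat > h.py <<'E'
import numpy as np, cv2
from rig import status, imaging, nets
def par(c):
    p=imaging.camera_params(c); return np.array(p["intrinsics"]),p["k1"],np.array(p["R"]),np.array(p["t"])
def proj(c,X):
    K,k1,R,t=par(c); X=np.atleast_2d(X)
    return cv2.projectPoints(X.astype(float),cv2.Rodrigues(R)[0],t,K,np.array([k1,0,0,0.]))[0][:,0]
def rays(c,uv):
    K,k1,R,t=par(c)
    return cv2.undistortPoints(np.asarray(uv,float).reshape(-1,1,2),K,np.array([k1,0,0,0.]))[:,0]
def cloud(c,d):
    K,k1,R,t=par(c); v,u=np.mgrid[:d.shape[0],:d.shape[1]]
    r=rays(c,np.c_[u.ravel(),v.ravel()]); z=d.ravel()
    P=np.c_[r*z[:,None],z]; W=(P-t)@R; W[z==0]=np.nan
    return W.reshape(*d.shape,3)
def onplane(c,uv,z):
    K,k1,R,t=par(c); r=rays(c,uv); D=np.c_[r,np.ones(len(r))]@R; C=-R.T@t
    return C+D*((z-C[2])/D[:,2])[:,None]
def shot(c,n=1):
    L=[imaging.camera(c) for _ in range(n)]
    im=np.mean([l[0] for l in L],0).astype(np.uint8)
    D=np.array([np.where(l[1]>0,l[1],np.nan) for l in L]); d=np.nan_to_num(np.nanmedian(D,0)); return im,d
def blue(im):
    h=cv2.cvtColor(im,cv2.COLOR_BGR2HSV); return (abs(h[...,0].astype(int)-108)<14)&(h[...,1]>100)
def st():
    s=status.read_state(); return {k:np.round(s[k],4).tolist() for k in("clock","q","eef_pos","orientation","ft_force","width","grasp_force")}
E
python3 - <<'E'
from h import *
for c in ["side","top"]:
    f=np.load(f"{c}0.npz"); im,d=f["im"],f["d"]; W=cloud(c,d); m=blue(im).astype(np.uint8)
    n,l,s,_=cv2.connectedComponentsWithStats(m,connectivity=8)
    for i in range(1,n):
        if s[i,4]<40: continue
        P=W[l==i]; P=P[~np.isnan(P[:,0])]
        print(c,s[i],np.round(np.percentile(P,[2,50,98],axis=0),3).tolist())
        T=P[P[:,2]>0.122]
        if s[i,0]<240 and len(T)>10: print(" top",len(T),np.round(T.mean(0),3),cv2.minAreaRect((T[:,:2]*1000).astype(np.float32)))
    # board, obstacles heightmap near board
    for nm,uv in {"mug":(153,220),"o1":(214,265)}.items() if c=="side" else {"mug":(172,190),"o1":(206,250),"table":(190,270),"brd":(210,232)}.items():
        print(nm,np.round(np.nanmedian(W[uv[1]-2:uv[1]+3,uv[0]-2:uv[0]+3].reshape(-1,3),0),3))
# board mask
    h=cv2.cvtColor(im,cv2.COLOR_BGR2HSV); b=(h[...,0]>8)&(h[...,0]<25)&(h[...,1]>70)&(abs(W[...,2]-.022)<.012)
    P=W[b]; P=P[(P[:,0]<.75)&(P[:,1]>0.0)]; print("board",len(P),P[:,2].mean(),cv2.minAreaRect((P[:,:2]*1000).astype(np.float32)))
E
```

```text
side [196 207  17  14 201] [[0.54, 0.196, 0.125], [0.566, 0.221, 0.131], [0.593, 0.247, 0.137]]
 top 200 [0.566 0.222 0.131] ((567.166748046875, 221.83255004882812), (53.57638168334961, 62.33454513549805), 81.58285522460938)
mug [0.604 0.393 0.105]
o1 [0.367 0.226 0.11 ]
board 3595 0.02016856900993756 ((586.7747802734375, 278.71258544921875), (435.6976623535156, 365.07452392578125), 50.38844299316406)
top [344 189  27  33 426] [[0.559, -0.347, 0.126], [0.586, -0.31, 0.185], [0.637, -0.272, 0.251]]
top [203 194  23  29 466] [[0.535, 0.192, 0.037], [0.55, 0.217, 0.118], [0.596, 0.265, 0.138]]
 top 220 [0.566 0.22  0.131] ((567.8120727539062, 220.8784637451172), (62.479583740234375, 68.42250061035156), 86.0241928100586)
mug [0.612 0.407 0.106]
o1 [0.368 0.214 0.109]
table [ 0.669  0.472 -0.744]
brd [0.494 0.235 0.019]
board 2899 0.02086951899240818 ((541.65771484375, 462.477294921875), (664.2163696289062, 390.85198974609375), 87.84282684326172)
```

{"name": "step_arm", "arguments": {"rows": [[[0,0,-0.1,0,91.9],[0,0,-0.1,0,91.9],[0,0,-0.1,0,91.9],[0,0,-0.1,0,91.9],[0,0,-0.1,0,91.9],[0,0,-0.1,0,91.9]]], "newtons": 8}}

```text
clock: 1.4
eef_pos: [0.1981, -0.5396, 0.3959]
orientation: [3.141, 0.0, 0.352]
ft_force: [0.2, -0.0, -0.4]
width: 1.002
grasp_force: 0.0
```

{"name": "step_arm", "arguments": {"rows": [[[0.1,-0.1,0,0,91.9],[0.1,-0.1,0,0,91.9],[0.1,-0.1,0,0,91.9],[0.1,-0.1,0,0,91.9],[0.1,-0.1,0,0,91.9],[0.1,-0.1,0,0,91.9],[0.1,-0.1,0,0,91.9],[0.1,-0.1,0,0,91.9],[0.1,-0.1,0,0,91.9],[0.1,-0.1,0,0,91.9],[0.1,-0.1,0,0,91.9],[0.1,-0.1,0,0,91.9],[0.1,-0.1,0,0,91.9],[0.1,-0.1,0,0,91.9],[0.1,-0.1,0,0,91.9],[0.1,-0.1,0,0,91.9],[0.1,-0.1,0,0,91.9],[0.1,-0.1,0,0,91.9],[0.1,-0.1,0,0,91.9],[0,0,0,0,91.9]]]}}

```text
clock: 3.4
eef_pos: [0.5373, 0.1956, 0.3929]
orientation: [-3.14, 0.002, 0.357]
ft_force: [0.2, -1.1, -0.2]
width: 1.0
grasp_force: 0.0
```

Run:
```python
from h import *
print(st())
for c in ["side","top"]:
    im,d=shot(c,3); np.savez(f"{c}1.npz",im=im,d=d)
    B=[b["rect"] for b in nets.boxes_of(c,"stand")][:2]; print(c,np.round(B).tolist())
    print("pots",[np.round(b["rect"]).tolist() for b in nets.boxes_of(c,"pot")])
a=np.load("top1.npz")["im"][110:290,270:450]; b=np.load("side1.npz")["im"][110:290,270:450]
cv2.imwrite("pics/s1.png",cv2.resize(np.hstack([b,a]),None,fx=2.2,fy=3.3,interpolation=cv2.INTER_CUBIC)) if 0 else cv2.imwrite("pics/s1.png",cv2.resize(np.hstack([b,a]),(800,400),interpolation=cv2.INTER_CUBIC))
for c in ["side","top"]:
    f=np.load(f"{c}1.npz"); im=f["im"];W=cloud(c,f["d"])
    m=(W[...,2]>.16)&(W[...,2]<.275)&(W[...,0]>.4)&(W[...,0]<.85)&(W[...,1]<-.05)&(W[...,1]>-.5)
    P=W[m]; print(c,len(P)); 
    hh,_=np.histogram(P[:,2],bins=np.arange(.16,.28,.01)); print(hh)
    w=cv2.cvtColor(im,cv2.COLOR_BGR2HSV); b=(w[...,0]>5)&(w[...,0]<25)&(w[...,1]>60)&(abs(W[...,2]-.018)<.01)&(W[...,0]>.45)&(W[...,1]<-.08)&(W[...,1]>-.5)
    Q=W[b]; print("foot",len(Q),Q[:,2].mean(),cv2.minAreaRect((Q[:,:2]*1000).astype(np.float32)))
    b=(w[...,0]>8)&(w[...,0]<25)&(w[...,1]>70)&(abs(W[...,2]-.022)<.008)&(W[...,1]>.1)&(W[...,1]<.6)&(W[...,0]<.8)&(W[...,0]>.3)
    n,l,s,_=cv2.connectedComponentsWithStats(b.astype(np.uint8)); i=1+np.argmax(s[1:,4]); Q=W[l==i]
    print("board",len(Q),Q[:,2].mean(),cv2.minAreaRect((Q[:,:2]*1000).astype(np.float32)))
```

```text
{'clock': 3.4, 'q': [0.137, 0.1024, 1.3128, 0.0014, 1.7285, 1.3514], 'eef_pos': [0.5373, 0.1956, 0.3929], 'orientation': [-3.1398, 0.0018, 0.3566], 'ft_force': [0.2486, -1.0634, -0.1655], 'width': 1.0001, 'grasp_force': 0.0}
side [[287.0, 120.0, 388.0, 203.0], [194.0, 206.0, 212.0, 218.0]]
pots [[193.0, 206.0, 215.0, 220.0]]
top [[307.0, 144.0, 392.0, 241.0]]
pots [[262.0, 190.0, 285.0, 225.0], [213.0, 196.0, 225.0, 224.0]]
side 1770
[127 148 135 145 206 344 195 118 226  75  43   8]
foot 1541 0.017607309148000603 ((735.5383911132812, -320.52587890625), (360.5019836425781, 221.8271942138672), 50.45381546020508)
board 1776 0.019931050825187698 ((595.8013305664062, 304.9978332519531), (232.63888549804688, 337.46728515625), 2.5156476497650146)
top 1549
[105 118 102 113 144 329 192 108 202  89  39   8]
foot 1359 0.017608986027027016 ((751.5914306640625, -296.31573486328125), (395.1347351074219, 298.67303466796875), 67.91388702392578)
board 985 0.02100383645697571 ((600.8688354492188, 195.56060791015625), (234.71682739257812, 124.54377746582031), 4.2636542320251465)h.py:22: RuntimeWarning: All-NaN slice encountered
  D=np.array([np.where(l[1]>0,l[1],np.nan) for l in L]); d=np.nan_to_num(np.nanmedian(D,0)); return im,d
```

View pics/s1.png

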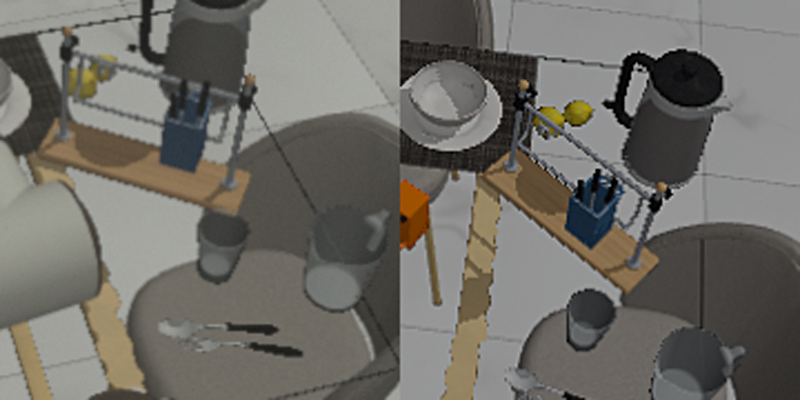

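Both views show the stand clear of the arm. Its free hook is at the left bay (top px about 325,175), the twin is on the right, and the tumbler and jug are further right.

Run:
```python
from h import *
from scipy.optimize import least_squares
P=[]
for c in ["side","top"]:
    f=np.load(f"{c}0.npz"); W=cloud(c,f["d"]); m=blue(f["im"]); m=cv2.erode(m.astype(np.uint8),np.ones((2,2)))>0
    p=W[m&(W[...,1]>.1)&(W[...,2]>.04)&(W[...,2]<.15)]; P.append(p)
def res(v,p):
    x,y,a,zt=v; q=p[:,:2]-[x,y]; c,s=np.cos(a),np.sin(a); l=np.c_[q@[c,s],q@[-s,c]]
    d=np.c_[abs(l[:,0])-.029,abs(l[:,1])-.030,p[:,2]-zt]; o=np.linalg.norm(np.maximum(d,0),axis=1); return np.where(d.max(1)<0,d.max(1),o)
for p in P+[np.vstack(P)]:
    r=least_squares(res,[.567,.221,1.5,.131],args=(p,),loss="soft_l1",f_scale=.003); print(len(p),np.round(r.x,4),np.degrees(r.x[2]),np.sqrt(np.mean(r.fun**2)))
# bar points
x,y,a,_=r.x; p=np.vstack(P); q=(p[:,:2]-[x,y])@[[np.cos(a),-np.sin(a)],[np.sin(a),np.cos(a)]]; k=q[:,0]>.036; print("bar",k.sum(),q[k].mean(0),p[k].mean(0))
# stand
pts={}
for c in ["side","top"]:
    f=np.load(f"{c}1.npz"); im=f["im"];W=cloud(c,f["d"]); w=cv2.cvtColor(im,cv2.COLOR_BGR2HSV)
    box=(W[...,0]>.45)&(W[...,1]<-.05)&(W[...,1]>-.5)
    b=((w[...,0]>5)&(w[...,0]<25)&(w[...,1]>60)&(abs(W[...,2]-.018)<.006)&box).astype(np.uint8)
    b=cv2.morphologyEx(b,cv2.MORPH_OPEN,np.ones((3,3)))
    n,l,s,_=cv2.connectedComponentsWithStats(b); i=1+np.argmax(s[1:,4]); Q=W[l==i]
    print("foot",c,len(Q),s[i],cv2.minAreaRect((Q[:,:2]*1000).astype(np.float32)))
    B=blue(im)&box&(W[...,2]>.05); Q=W[B]; print("twin",np.round(np.percentile(Q,[1,50,99],axis=0),3).tolist())
    g=(w[...,1]<60)&box&(W[...,2]>.155)&(W[...,2]<.28); np.save(f"grey_{c}.npy",W[g]); print(g.sum())
```

```text
166 [0.5707 0.2136 1.5729 0.1316] 90.11998947518182 0.0030926058821588156
386 [0.5698 0.2221 1.4679 0.1319] 84.10527288310179 0.00294799179368799
552 [0.5699 0.2221 1.4675 0.1316] 84.08069850967794 0.003027157484967977
bar 0 [nan nan] [nan nan nan]
foot side 1343 [ 289  165   93   39 1343] ((691.4799194335938, -285.7116394042969), (355.90625, 100.15522766113281), 53.89713668823242)
twin [[0.638, -0.34, 0.208], [0.638, -0.34, 0.208], [0.638, -0.34, 0.208]]
1990
foot top 1172 [ 308  180   78   61 1172] ((693.7571411132812, -287.57513427734375), (358.919189453125, 102.37895202636719), 52.349693298339844)
twin [[0.558, -0.412, 0.121], [0.589, -0.31, 0.188], [0.911, -0.165, 0.259]]
1546<stdin>:13: RuntimeWarning: Mean of empty slice.
  ret = um.true_divide(
```

{"name": "step_arm", "arguments": {"rows": [[[0,0,0,-0.09,91.9],[0,0,0,-0.09,91.9],[0,0,0,-0.09,91.9],[0,0,0,-0.09,91.9],[0,0,0,-0.09,91.9],[0,0,0,-0.09,91.9],[0,0,0,-0.09,91.9],[0,0,0,-0.09,91.9],[0.096,0.094,0,0,91.9],[0,0,0.1,0,91.9],[0,0,0.1,0,91.9],[0,0,0.1,0,91.9],[0,0,0.1,0,91.9],[0,0,0.1,0,91.9],[0,0,0,0,91.9]]]}}

```text
clock: 5.4
eef_pos: [0.5646, 0.2171, 0.2396]
orientation: [-3.133, 0.002, 1.482]
ft_force: [0.3, 0.2, -0.6]
width: 0.997
grasp_force: 0.0
```

Run:
```python
from h import *
from scipy.optimize import least_squares
print(st())
ims=[]
for c in ["side","top"]:
    im,d=shot(c); cv2.imwrite(f"pics/{c}2.png",im); ims.append(cv2.resize(im[170:270,150:250],(400,400),interpolation=cv2.INTER_CUBIC))
cv2.imwrite("pics/p2.png",np.hstack(ims))
# stand fit: rail
Z=np.vstack([np.load("grey_side.npy"),np.load("grey_top.npy")])
a=np.radians(-36.9); ex=np.array([np.cos(a),np.sin(a)]); ey=np.array([-ex[1],ex[0]]); o=np.array([.6926,-.2866])
for c in ["side","top"]:
    Z=np.load(f"grey_{c}.npy"); l=np.c_[(Z[:,:2]-o)@ex,(Z[:,:2]-o)@ey,Z[:,2]]
    def show(nm,k): print(c,nm,k.sum(),np.round(np.median(l[k],0),4),np.round(l[k].std(0),4))
    show("postL",(abs(l[:,1]-150)<.02)|(abs(l[:,1]-.15)<.015)&(abs(l[:,0])<.03))
    show("postR",(abs(l[:,1]+.15)<.015)&(abs(l[:,0])<.03))
    for y in (-.12,-.02,.02,.05,.1,.125):
        k=(abs(l[:,1]-y)<.012)&(abs(l[:,0])<.02)&(l[:,2]>.165)&(l[:,2]<.235); show(f"rail{y}",k)
        if k.sum(): print(np.round(np.percentile(l[k][:,2],[5,50,95]),3))
    k=(abs(l[:,1]-.075)<.03)&(l[:,0]<.01)&(l[:,0]>-.05)
    print("hook",np.round(l[k][np.argsort(l[k][:,0])][::max(1,k.sum()//12)],3).tolist())
```

```text
{'clock': 5.4, 'q': [0.1676, 0.2271, 1.4689, -0.0, 1.4549, 0.2561], 'eef_pos': [0.5646, 0.2171, 0.2396], 'orientation': [-3.1326, 0.0024, 1.4823], 'ft_force': [0.3081, 0.226, -0.6307], 'width': 0.9971, 'grasp_force': 0.0}
side postL 93 [0.002  0.1461 0.2119] [0.0054 0.0055 0.0257]
side postR 97 [ 0.0009 -0.1506  0.2133] [0.0057 0.0058 0.0247]
side rail-0.12 40 [ 0.0027 -0.1241  0.2066] [0.0031 0.0055 0.0162]
[0.168 0.207 0.216]
side rail-0.02 19 [ 0.0038 -0.0198  0.2117] [0.003  0.0068 0.0021]
[0.21  0.212 0.216]
side rail0.02 18 [0.0028 0.0187 0.2133] [0.0033 0.0065 0.0035]
[0.207 0.213 0.217]
side rail0.05 20 [0.0029 0.0505 0.2134] [0.0043 0.0071 0.004 ]
[0.206 0.213 0.217]
side rail0.1 16 [0.0043 0.1002 0.2134] [0.0034 0.0064 0.0015]
[0.211 0.213 0.215]
side rail0.125 36 [0.0039 0.1234 0.2065] [0.0031 0.0055 0.0148]
[0.172 0.207 0.216]
hook [[-0.028, 0.065, 0.234], [-0.025, 0.077, 0.232], [-0.022, 0.066, 0.224], [-0.021, 0.063, 0.224], [-0.019, 0.082, 0.221], [-0.006, 0.063, 0.202], [-0.0, 0.1, 0.214], [0.002, 0.062, 0.211], [0.002, 0.081, 0.204], [0.004, 0.048, 0.209], [0.006, 0.
[... 441 characters left out ...]
0.05 15 [0.0063 0.0512 0.2156] [0.002  0.007  0.0038]
[0.21  0.216 0.222]
top rail0.1 12 [0.0065 0.097  0.2161] [0.0029 0.0051 0.0029]
[0.21  0.216 0.219]
top rail0.125 29 [0.0055 0.1247 0.2062] [0.0033 0.005  0.0158]
[0.171 0.206 0.219]
hook [[-0.026, 0.062, 0.237], [-0.021, 0.081, 0.233], [-0.02, 0.065, 0.216], [-0.017, 0.082, 0.217], [-0.009, 0.067, 0.204], [0.001, 0.052, 0.216], [0.003, 0.075, 0.223], [0.005, 0.062, 0.221], [0.006, 0.081, 0.216], [0.006, 0.081, 0.209], [0.007, 0.103, 0.214], [0.008, 0.076, 0.206], [0.01, 0.075, 0.218]]h.py:22: RuntimeWarning: All-NaN slice encountered
  D=np.array([np.where(l[1]>0,l[1],np.nan) for l in L]); d=np.nan_to_num(np.nanmedian(D,0)); return im,d
```

View pics/p2.png

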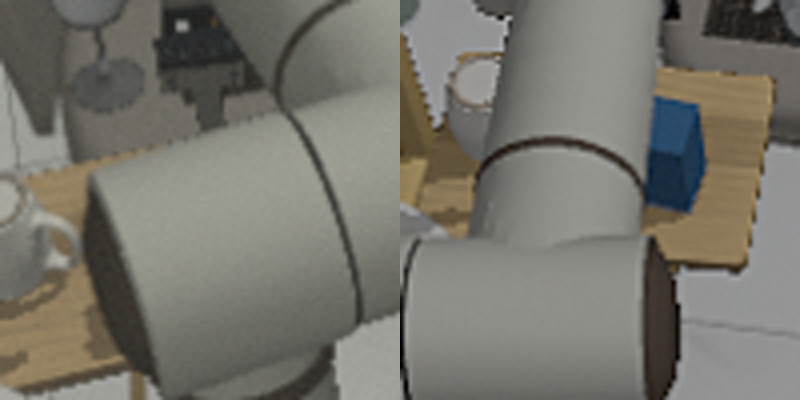

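{"name": "step_arm", "arguments": {"rows": [[[0.012,0.007,0.1,0,91.9],[0,0,0.1,0,91.9],[0,0,0.1,0,91.9],[0,0,0.1,0,91.9],[0,0,0.05,0,91.9],[0,0,0,0,91.9],[0,0,0,0,91.9]]]}}

```text
clock: 6.2
eef_pos: [0.5713, 0.2216, 0.1118]
orientation: [3.138, -0.001, 1.483]
ft_force: [0.3, 0.0, 0.4]
width: 1.001
grasp_force: 0.0
```

{"name": "step_arm", "arguments": {"rows": [[[0,0,0.05,0,91.9],[0,0,0,0,91.9],[0,0,0,0,91.9]]]}}

```text
clock: 6.5
eef_pos: [0.5697, 0.2214, 0.0946]
orientation: [-3.141, 0.0, 1.483]
ft_force: [-0.4, 0.4, -0.5]
width: 1.002
grasp_force: 0.0
```

{"name": "step_arm", "arguments": {"rows": [[[0,0,0,0,91.9]]]}}

```text
clock: 6.6
eef_pos: [0.5701, 0.2214, 0.095]
orientation: [3.141, -0.0, 1.483]
ft_force: [0.8, 0.2, 0.2]
width: 1.001
grasp_force: 0.0
```

{"name": "step_arm", "arguments": {"rows": [[[0,0,0.04,0,91.9],[0,0,0,0,75],[0,0,0,0,66],[0,0,0,0,62],[0,0,0,0,55],[0,0,0,0,55],[0,0,0,0,55],[0,0,0,0,55]]], "newtons": 7}}

```text
clock: 7.4
eef_pos: [0.5702, 0.2214, 0.0829]
orientation: [3.141, -0.0, 1.483]
ft_force: [1.1, -0.5, -0.2]
width: 0.655
grasp_force: 7.0
```

{"name": "step_arm", "arguments": {"rows": [[[0,0,0,0,55],[0,0,0,0,55]]]}}

```text
clock: 7.6
eef_pos: [0.5702, 0.2214, 0.0829]
orientation: [3.141, -0.0, 1.483]
ft_force: [1.0, 0.2, 0.8]
width: 0.654
grasp_force: 7.0
```

{"name": "step_arm", "arguments": {"rows": [[[0,0,-0.02,0,55],[0,0,-0.05,0,55],[0,0,-0.07,0,55],[0,0,-0.06,0,55],[0,0,0,-0.044,55],[0,0,0,-0.088,55],[0,0,0,-0.088,55],[0,0,0,-0.088,55],[0,0,0,-0.088,55],[0,0,0,-0.088,55],[0,0,0,-0.088,55],[0,0,0,-0.088,55],[0,0,0,-0.088,55],[0,0,0,-0.088,55],[0,0,0,-0.088,55],[0,0,0,-0.088,55],[0,0,0,-0.044,55],[0,0,0,0,55],[0,0,0,0,55]]]}}

```text
clock: 9.5
eef_pos: [0.5697, 0.2214, 0.143]
orientation: [3.142, -0.0, 3.14]
ft_force: [-0.0, -0.6, -2.3]
width: 0.653
grasp_force: 7.0
```

{"name": "step_arm", "arguments": {"rows": [[[-0.03,-0.005,0,0,55],[-0.07,-0.008,0,0,55],[-0.09,-0.01,0,0,55],[-0.08,-0.01,0,0,55],[-0.047,-0.005,0,0,55],[0,0,0,0,55],[0,0,0,0,55],[0,0,0,0,55]]]}}

```text
clock: 10.3
eef_pos: [0.6642, 0.2101, 0.1424]
orientation: [-3.142, -0.001, 3.142]
ft_force: [0.6, -0.3, -3.9]
width: 0.654
grasp_force: 7.0
```

Run:
```python
from h import *
print(st())
ims=[]
for c in ["side","top"]:
    im,d=shot(c); W=cloud(c,d); m=blue(im)&(W[...,1]>.1); print(c,m.sum(),np.round(np.nanpercentile(W[m],[2,50,98],axis=0),3).tolist() if m.any() else 0); ims.append(cv2.resize(im[150:270,140:260],(400,400),interpolation=cv2.INTER_CUBIC))
    print(c,np.round(-par(c)[2].T@par(c)[3],3))
cv2.imwrite("pics/p3.png",np.hstack(ims))
```

```text
{'clock': 10.3, 'q': [0.1334, 0.5239, 1.2823, 0.0001, 1.3363, -1.4374], 'eef_pos': [0.6642, 0.2101, 0.1424], 'orientation': [-3.1416, -0.0009, 3.1416], 'ft_force': [0.5957, -0.2722, -3.8863], 'width': 0.6536, 'grasp_force': 7.0}
side 0 0
side [-0.575  0.269  1.444]
top 236 [[0.364, 0.151, 0.015], [0.638, 0.19, 0.148], [0.693, 0.214, 0.271]]
top [-0.408 -0.132  1.626]h.py:22: RuntimeWarning: All-NaN slice encountered
  D=np.array([np.where(l[1]>0,l[1],np.nan) for l in L]); d=np.nan_to_num(np.nanmedian(D,0)); return im,d
```

View pics/p3.png

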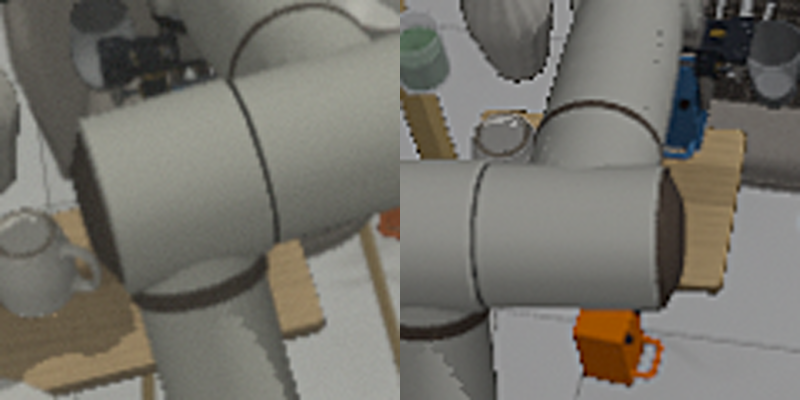

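Top crop: the pot hangs inverted in the fingers with its buffers and back facing the robot (px about 685,100 in the crop). Next I set it down near the far board edge.

{"name": "step_arm", "arguments": {"rows": [[[0,0,0.05,0,55],[0,0,0.07,0,55],[0,0,0.05,0,55],[0,0,0.02,0,55],[0,0,0,0,55],[0,0,0,0,55]]]}}

```text
clock: 11.0
eef_pos: [0.6654, 0.21, 0.0862]
orientation: [3.141, 0.001, 3.142]
ft_force: [-1.5, -0.0, -4.3]
width: 0.65
grasp_force: 7.0
```

{"name": "step_arm", "arguments": {"rows": [[[0,0,0.004,0,55],[0,0,0.003,0,55],[0,0,0,0,55],[0,0,0,0,55]]]}}

```text
clock: 11.4
eef_pos: [0.665, 0.2099, 0.0837]
orientation: [3.142, 0.0, 3.142]
ft_force: [0.5, -0.2, -2.6]
width: 0.654
grasp_force: 7.0
```

{"name": "step_arm", "arguments": {"rows": [[[0,0,0.004,0,55],[0,0,0,0,55],[0,0,0,0,55]]], "newtons": 4}}

```text
clock: 11.7
eef_pos: [0.6651, 0.2099, 0.0825]
orientation: [3.142, 0.0, 3.141]
ft_force: [-0.1, 1.0, -2.9]
width: 0.655
grasp_force: 4.0
```

{"name": "step_arm", "arguments": {"rows": [[[0.008,0,-0.002,0,55],[0.008,0,-0.003,0,55],[0.008,0,-0.002,0,55],[0.008,0,-0.002,0,55],[0.008,0,-0.002,0,55],[0.008,0,-0.001,0,55],[0,0,0,0,55]]]}}

```text
clock: 12.4
eef_pos: [0.6502, 0.21, 0.086]
orientation: [3.142, -0.0, -3.142]
ft_force: [0.6, 0.7, -2.8]
width: 0.651
grasp_force: 4.0
```

```bash
cat > tilt.py <<'E'
from h import *
import sys
print(st())
im,d=shot("top"); W=cloud("top",d); m=blue(im)&(W[...,1]>.1)&(W[...,2]<.2)&(W[...,2]>.0)&(W[...,0]>.45)
m=cv2.erode(m.astype(np.uint8),np.ones((2,2)))>0
P=W[m]; print(len(P))
if len(P):
    # front/top profile in x-z plane
    for lo in np.arange(.45,.72,.012):
        k=(P[:,0]>=lo)&(P[:,0]<lo+.012)
        if k.sum()>2: print(round(lo+.006,3),k.sum(),np.round(np.percentile(P[k][:,2],[5,50,95]),3),np.round(np.median(P[k][:,1]),3))
E
python3 tilt.py
```

```text
{'clock': 12.4, 'q': [0.136, 0.5452, 1.3691, 0.0001, 1.2275, -1.4349], 'eef_pos': [0.6502, 0.21, 0.086], 'orientation': [3.1416, -0.0002, -3.1415], 'ft_force': [0.6446, 0.6981, -2.7636], 'width': 0.6505, 'grasp_force': 3.9999}
156
0.6 3 [0.047 0.055 0.058] 0.186
0.612 16 [0.05  0.082 0.128] 0.193
0.624 89 [0.044 0.088 0.138] 0.193
0.636 31 [0.04  0.128 0.138] 0.182
0.648 14 [0.048 0.133 0.14 ] 0.192
0.66 3 [0.046 0.057 0.129] 0.181h.py:22: RuntimeWarning: All-NaN slice encountered
  D=np.array([np.where(l[1]>0,l[1],np.nan) for l in L]); d=np.nan_to_num(np.nanmedian(D,0)); return im,d
```

{"name": "step_arm", "arguments": {"rows": [[[0,0,0.005,0,55],[0,0,0.005,0,55],[0,0,0.004,0,55],[0,0,0,0,55],[0,0,0,0,55]]]}}

```text
clock: 12.95
eef_pos: [0.6508, 0.2099, 0.0823]
orientation: [-3.142, 0.001, 3.142]
ft_force: [-0.8, -1.0, 2.6]
width: 0.648
grasp_force: 4.0
```

{"name": "step_arm", "arguments": {"rows": [[[0,0,0.004,0,55],[0,0,0,0,55]]]}}

```text
clock: 13.15
eef_pos: [0.6513, 0.2099, 0.0817]
orientation: [3.142, 0.002, 3.142]
ft_force: [-1.4, -0.9, 4.3]
width: 0.652
grasp_force: 4.0
```

{"name": "step_arm", "arguments": {"rows": [[[0,0,0.004,0,55],[0,0,0,0,55]]]}}

```text
clock: 13.35
eef_pos: [0.6517, 0.2099, 0.0806]
orientation: [3.141, 0.003, 3.142]
ft_force: [-1.3, -0.8, 5.3]
width: 0.649
grasp_force: 4.0
```

{"name": "step_arm", "arguments": {"rows": [[[0.008,0,-0.003,0,55],[0.008,0,-0.003,0,55],[0.008,0,-0.002,0,55],[0,0,0,0,55]]]}}

```text
clock: 13.75
eef_pos: [0.6434, 0.2099, 0.0822]
orientation: [-3.142, 0.001, -3.142]
ft_force: [1.7, -2.4, 3.8]
width: 0.651
grasp_force: 4.0
```

{"name": "step_arm", "arguments": {"rows": [[[0.008,0,-0.002,0,55],[0.008,0,-0.002,0,55],[0.008,0,-0.002,0,55],[0,0,0,0,55]]]}}

```text
clock: 14.15
eef_pos: [0.6353, 0.2099, 0.0832]
orientation: [-3.141, -0.002, -3.142]
ft_force: [1.0, -0.7, 2.0]
width: 0.652
grasp_force: 4.0
```

```bash
python3 tilt.py 2>/dev/null
```

```text
{'clock': 14.15, 'q': [0.139, 0.5155, 1.4171, 0.0, 1.2106, -1.4319], 'eef_pos': [0.6353, 0.2099, 0.0832], 'orientation': [-3.1414, -0.0015, -3.1415], 'ft_force': [1.0299, -0.6511, 1.9739], 'width': 0.652, 'grasp_force': 4.0}
134
0.6 16 [0.109 0.128 0.136] 0.193
0.612 69 [0.046 0.083 0.135] 0.194
0.624 36 [0.037 0.129 0.14 ] 0.185
0.636 8 [0.069 0.134 0.136] 0.195
0.66 3 [0.135 0.135 0.138] 0.194
```

The pot slides without tipping: board friction is about 0.25 and the rim edge sits too far ahead of the grip. I'll regrip higher and nearer the back edge, so the pressing line falls inside the friction cone.

{"name": "step_arm", "arguments": {"rows": [[[0,0,0,0,62],[0,0,0,0,64],[0,0,0,0,70],[0,0,-0.03,0,70],[0.03,0,-0.02,0,70],[0.027,0,0,0,70],[0,0,0,0,70],[0,0,0,0,70]]]}}

```text
clock: 15.0
eef_pos: [0.6186, 0.21, 0.0985]
orientation: [-3.142, -0.0, -3.141]
ft_force: [-0.2, 0.3, 0.3]
width: 0.762
grasp_force: 0.0
```

```bash
python3 tilt.py 2>/dev/null
```

```text
{'clock': 15.0, 'q': [0.1427, 0.4596, 1.4618, -0.0, 1.2204, -1.4283], 'eef_pos': [0.6186, 0.21, 0.0985], 'orientation': [-3.1415, -0.0001, -3.1414], 'ft_force': [-0.1662, 0.2795, 0.347], 'width': 0.7619, 'grasp_force': 0.0}
156
0.6 5 [0.039 0.043 0.047] 0.199
0.612 24 [0.042 0.106 0.136] 0.193
0.624 106 [0.036 0.074 0.131] 0.2
0.636 15 [0.039 0.127 0.132] 0.191
```

The pot had actually tilted about 10° before I released it, so tipping works. I'll regrip at x = +10 mm and follow the arc.

{"name": "step_arm", "arguments": {"rows": [[[-0.04,0,0.015,0,70],[-0.034,0,0.01,0,70],[0,0,0,0,66],[0,0,0,0,63],[0,0,0,0,61],[0,0,0,0,55],[0,0,0,0,55],[0,0,0.004,0,55],[0,0,0.004,0,55],[0,0,0,0,55]]], "newtons": 5}}

```text
clock: 16.05
eef_pos: [0.6417, 0.2099, 0.0901]
orientation: [-3.141, 0.001, -3.142]
ft_force: [-2.5, -1.2, 5.8]
width: 0.651
grasp_force: 5.0
```

{"name": "step_arm", "arguments": {"rows": [[[0.008,0,-0.002,0,55],[0.008,0,-0.001,0,55],[0.009,0,-0.002,0,55],[0.009,0,-0.001,0,55],[0.009,0,-0.001,0,55],[0.009,0,0,0,55],[0,0,0,0,55]]]}}

```text
clock: 16.75
eef_pos: [0.6251, 0.21, 0.0908]
orientation: [-3.141, -0.001, -3.141]
ft_force: [0.8, 0.1, 3.7]
width: 0.654
grasp_force: 5.0
```

```bash
python3 tilt.py 2>/dev/null
```

```text
{'clock': 16.75, 'q': [0.1412, 0.4833, 1.4457, -0.0, 1.2133, -1.4297], 'eef_pos': [0.6251, 0.21, 0.0908], 'orientation': [-3.1415, -0.0007, -3.1415], 'ft_force': [0.7759, 0.0778, 3.6921], 'width': 0.6536, 'grasp_force': 5.0}
138
0.588 3 [0.05  0.052 0.175] 0.196
0.6 18 [0.095 0.129 0.147] 0.194
0.612 79 [0.051 0.085 0.136] 0.194
0.624 27 [0.036 0.096 0.138] 0.194
0.636 8 [0.034 0.087 0.136] 0.186
```

{"name": "step_arm", "arguments": {"rows": [[[0.01,0,0,0,55],[0.01,0,0,0,55],[0.01,0,0.001,0,55],[0.01,0,0.001,0,55],[0.01,0,0.001,0,55],[0.01,0,0.001,0,55],[0,0,0,0,55]]]}}

```text
clock: 17.5
eef_pos: [0.6065, 0.21, 0.0889]
orientation: [-3.141, -0.002, -3.141]
ft_force: [-0.1, 0.9, 0.4]
width: 0.656
grasp_force: 5.0
```

{"name": "step_arm", "arguments": {"rows": [[[0.01,0,0.002,0,55],[0.01,0,0.002,0,55],[0.01,0,0.002,0,55],[0.01,0,0.003,0,55],[0.01,0,0.003,0,55],[0.01,0,0.003,0,55],[0,0,0,0,55]]]}}

```text
clock: 18.2
eef_pos: [0.5888, 0.2099, 0.0847]
orientation: [-3.141, -0.001, -3.142]
ft_force: [-0.6, 0.2, -1.1]
width: 0.649
grasp_force: 5.0
```

```bash
python3 tilt.py 2>/dev/null
```

```text
{'clock': 18.2, 'q': [0.1495, 0.4101, 1.5581, 0.0001, 1.1746, -1.4214], 'eef_pos': [0.5888, 0.2099, 0.0847], 'orientation': [-3.1415, -0.0012, -3.1416], 'ft_force': [-0.5987, 0.2178, -1.1414], 'width': 0.6491, 'grasp_force': 5.0}
64
0.564 11 [0.115 0.119 0.16 ] 0.19
0.576 28 [0.111 0.122 0.134] 0.191
0.588 20 [0.029 0.126 0.136] 0.193
0.6 4 [0.128 0.142 0.146] 0.197
```

{"name": "step_arm", "arguments": {"rows": [[[0.0126,0,0.003,0,55],[0.0126,0,0.002,0,55],[0.0126,0,0.002,0,55],[0.0126,0,0.002,0,55],[0.0126,0,0.002,0,55],[0.0126,0,0.002,0,55],[0.011,0,0.004,0,55],[0.011,0,0.004,0,55],[0.011,0,0.005,0,55],[0.011,0,0.005,0,55],[0,0,0,0,55]]]}}

```text
clock: 19.35
eef_pos: [0.5529, 0.21, 0.0758]
orientation: [-3.141, -0.001, -3.141]
ft_force: [-2.2, -0.6, 4.5]
width: 0.653
grasp_force: 5.0
```

{"name": "step_arm", "arguments": {"rows": [[[0.0102,0,0.006,0,55],[0.0102,0,0.006,0,55],[0.0102,0,0.006,0,55],[0.0102,0,0.006,0,55],[0.009,0,0.0077,0,55],[0.009,0,0.0077,0,55],[0.009,0,0.0077,0,55],[0.009,0,0.0077,0,55],[0,0,0,0,55]]]}}

```text
clock: 20.25
eef_pos: [0.5294, 0.2099, 0.0583]
orientation: [-3.141, -0.002, -3.142]
ft_force: [-3.5, 1.1, 1.5]
width: 0.651
grasp_force: 5.0
```

```bash
python3 tilt.py 2>/dev/null
python3 - <<'E'
import cv2,numpy as np
from h import *
ims=[cv2.resize(shot(c)[0][150:270,140:260],(400,400),interpolation=cv2.INTER_CUBIC) for c in("side","top")]
cv2.imwrite("pics/p4.png",np.hstack(ims))
E
```

```text
{'clock': 20.25, 'q': [0.1653, 0.3175, 1.7379, 0.0003, 1.0885, -1.4057], 'eef_pos': [0.5294, 0.2099, 0.0583], 'orientation': [-3.1415, -0.0023, -3.1415], 'ft_force': [-3.5443, 1.078, 1.5301], 'width': 0.6511, 'grasp_force': 5.0}
58
0.504 7 [0.088 0.095 0.151] 0.188
0.516 37 [0.086 0.106 0.118] 0.189
0.528 9 [0.11  0.132 0.137] 0.196h.py:22: RuntimeWarning: All-NaN slice encountered
  D=np.array([np.where(l[1]>0,l[1],np.nan) for l in L]); d=np.nan_to_num(np.nanmedian(D,0)); return im,d
```

View pics/p4.png

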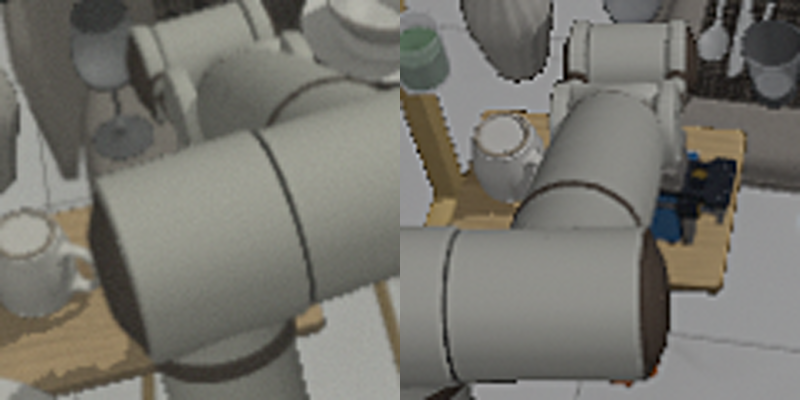

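Top crop: the pot, now nearly on its back, shows beside the finger at (665,215), so the tipping follows the plan.

{"name": "step_arm", "arguments": {"rows": [[[0.0075,0,0.008,0,55],[0.0075,0,0.009,0,55],[0.0075,0,0.009,0,55],[0.0075,0,0.009,0,55],[0.006,0,0.009,0,55],[0.006,0,0.009,0,55],[0.005,0,0.009,0,55],[0.005,0,0.009,0,55],[0,0,0,0,55]]]}}

```text
clock: 21.3
eef_pos: [0.5146, 0.2099, 0.0371]
orientation: [-3.142, -0.001, -3.142]
ft_force: [0.3, 0.8, -3.2]
width: 0.653
grasp_force: 5.0
```

{"name": "step_arm", "arguments": {"rows": [[[0.004,0,0.008,0,55],[0.003,0,0.006,0,55],[0,0,0,0,55]]]}}

```text
clock: 21.6
eef_pos: [0.5128, 0.21, 0.0334]
orientation: [3.142, -0.0, 3.142]
ft_force: [-1.1, 0.8, -2.7]
width: 0.651
grasp_force: 5.0
```

```bash
python3 tilt.py 2>/dev/null
```

```text
{'clock': 21.6, 'q': [0.1705, 0.3194, 1.7937, 0.0001, 1.0287, -1.4003], 'eef_pos': [0.5128, 0.21, 0.0334], 'orientation': [3.1416, -0.0002, 3.1416], 'ft_force': [-1.098, 0.7764, -2.745], 'width': 0.651, 'grasp_force': 5.0}
47
0.492 29 [0.068 0.094 0.137] 0.187
0.504 7 [0.063 0.078 0.106] 0.181
0.516 4 [0.104 0.106 0.109] 0.194
0.588 4 [0.094 0.1   0.104] 0.18
```

{"name": "step_arm", "arguments": {"rows": [[[0.002,0,0.004,0,55],[0,0,0.004,0,55],[0,0,0,0,55],[0,0,0,0,55]]]}}

```text
clock: 22.05
eef_pos: [0.5124, 0.2099, 0.0313]
orientation: [3.142, 0.0, 3.141]
ft_force: [-0.5, 0.7, -0.8]
width: 0.651
grasp_force: 5.0
```

{"name": "step_arm", "arguments": {"rows": [[[0,0,0.004,0,55],[0,0,0,0,55],[0,0,0,0,55]]]}}

```text
clock: 22.35
eef_pos: [0.5124, 0.21, 0.0301]
orientation: [3.142, 0.0, 3.141]
ft_force: [-1.7, 0.0, -0.7]
width: 0.656
grasp_force: 5.0
```

{"name": "step_arm", "arguments": {"rows": [[[-0.01,0,0.003,0,55],[-0.025,0,0,0,55],[-0.035,0,0,0,55],[-0.04,0,0,0,55],[-0.03,0,0,0,55],[-0.01,0,0,0,55],[0,0,0,0,55],[0,0,0,0,55]]]}}

```text
clock: 23.15
eef_pos: [0.5576, 0.2099, 0.0293]
orientation: [3.142, 0.0, 3.142]
ft_force: [1.0, -0.5, -2.0]
width: 0.652
grasp_force: 5.0
```

{"name": "step_arm", "arguments": {"rows": [[[0,0,0.003,0,55],[0,0,0,0,61],[0,0,0,0,64],[0,0,0,0,70],[0,0,0,0,75],[0,0,-0.05,0,85],[0,0,-0.1,0,85],[0,0,-0.1,0,85],[0,0,-0.1,0,85],[0,0,-0.1,0,85],[0,0,-0.05,0,85],[0.1,0,0,0,85],[0.12,0,0,0,85],[0.12,0,0,0,85],[0,0,0,0,85],[0,0,0,0,85]]]}}

```text
clock: 24.75
eef_pos: [0.4552, 0.21, 0.1785]
orientation: [3.142, 0.001, -3.141]
ft_force: [0.4, 0.8, 0.8]
width: 0.927
grasp_force: 0.0
```

```bash
python3 tilt.py 2>/dev/null
python3 - <<'E'
import cv2,numpy as np
from h import *
ims=[cv2.resize(shot(c)[0][150:270,140:260],(400,400),interpolation=cv2.INTER_CUBIC) for c in("side","top")]
cv2.imwrite("pics/p5.png",np.hstack(ims))
E
```

```text
{'clock': 24.75, 'q': [0.1908, -0.0039, 1.8419, -0.0001, 1.303, -1.3803], 'eef_pos': [0.4552, 0.21, 0.1785], 'orientation': [3.1416, 0.0006, -3.1412], 'ft_force': [0.4266, 0.8203, 0.7516], 'width': 0.9272, 'grasp_force': 0.0}
64
0.516 5 [0.08  0.081 0.085] 0.211
0.528 39 [0.046 0.074 0.093] 0.21
0.54 8 [0.078 0.086 0.089] 0.216
0.612 6 [0.105 0.107 0.115] 0.199
0.624 3 [0.105 0.11  0.111] 0.209h.py:22: RuntimeWarning: All-NaN slice encountered
  D=np.array([np.where(l[1]>0,l[1],np.nan) for l in L]); d=np.nan_to_num(np.nanmedian(D,0)); return im,d
```

View pics/p5.png

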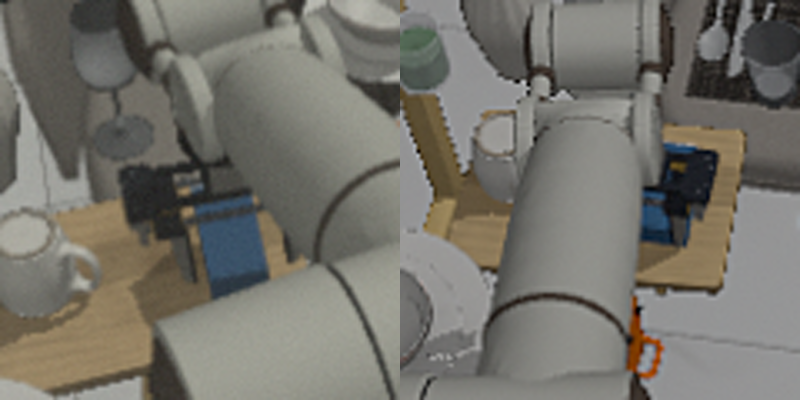

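The pot lies on its back on the board: side crop shows its front face up at (230,245), mouth away from the robot, matching the predicted pose. Next I grip near the mouth and stand it up.

{"name": "step_arm", "arguments": {"rows": [[[-0.06,0,0,0,91],[-0.12,0,0,0,91],[-0.14,0,0,0,91],[-0.14,0,0,0,91],[-0.1,0,0,0,91],[0,0,0.05,0,91],[0,0,0.12,0,91],[0,0,0.12,0,91],[0,0,0.08,0,91],[0,0,0.036,0,91],[0,0,0,0,91],[0,0,0,0,91]]]}}

```text
clock: 26.1
eef_pos: [0.6242, 0.2101, 0.0577]
orientation: [3.141, 0.002, 3.142]
ft_force: [0.2, -0.1, -0.3]
width: 0.988
grasp_force: 0.0
```

{"name": "step_arm", "arguments": {"rows": [[[0,0,0,0,75],[0,0,0,0,66],[0,0,0,0,63],[0,0,0,0,61],[0,0,0,0,55],[0,0,0,0,55],[0,0,0,0,55],[0,0,0,0,55]]], "newtons": 4}}

```text
clock: 26.9
eef_pos: [0.6236, 0.21, 0.0569]
orientation: [3.142, 0.001, 3.142]
ft_force: [-0.1, 0.2, 2.9]
width: 0.651
grasp_force: 4.0
```

{"name": "step_arm", "arguments": {"rows": [[[0.01,0,-0.012,0,55],[0.014,0,-0.02,0,55],[0.014,0,-0.018,0,55],[0.014,0,-0.016,0,55],[0.014,0,-0.012,0,55],[0.014,0,-0.011,0,55],[0.014,0,-0.011,0,55],[0.014,0,-0.01,0,55],[0.016,0,-0.006,0,55],[0.016,0,-0.006,0,55],[0.016,0,-0.006,0,55],[0.016,0,-0.006,0,55],[0,0,0,0,55]]]}}

```text
clock: 28.2
eef_pos: [0.5715, 0.21, 0.0974]
orientation: [-3.142, 0.0, -3.141]
ft_force: [-1.4, 0.6, 0.8]
width: 0.651
grasp_force: 4.0
```

```bash
python3 tilt.py 2>/dev/null
python3 - <<'E'
import cv2,numpy as np
from h import *
ims=[cv2.resize(shot(c)[0][150:270,140:260],(400,400),interpolation=cv2.INTER_CUBIC) for c in("side","top")]
cv2.imwrite("pics/p6.png",np.hstack(ims))
E
```

```text
{'clock': 28.2, 'q': [0.154, 0.3554, 1.6026, -0.0001, 1.1834, -1.417], 'eef_pos': [0.5715, 0.21, 0.0974], 'orientation': [-3.1416, 0.0002, -3.1414], 'ft_force': [-1.4417, 0.5844, 0.804], 'width': 0.6509, 'grasp_force': 4.0}
168
0.504 13 [0.066 0.08  0.091] 0.184
0.516 20 [0.058 0.092 0.097] 0.188
0.528 48 [0.047 0.102 0.118] 0.187
0.54 43 [0.056 0.119 0.132] 0.188
0.552 31 [0.078 0.13  0.137] 0.186
0.564 7 [0.073 0.088 0.118] 0.181
0.6 4 [0.096 0.1   0.102] 0.205h.py:22: RuntimeWarning: All-NaN slice encountered
  D=np.array([np.where(l[1]>0,l[1],np.nan) for l in L]); d=np.nan_to_num(np.nanmedian(D,0)); return im,d
```

View pics/p6.png

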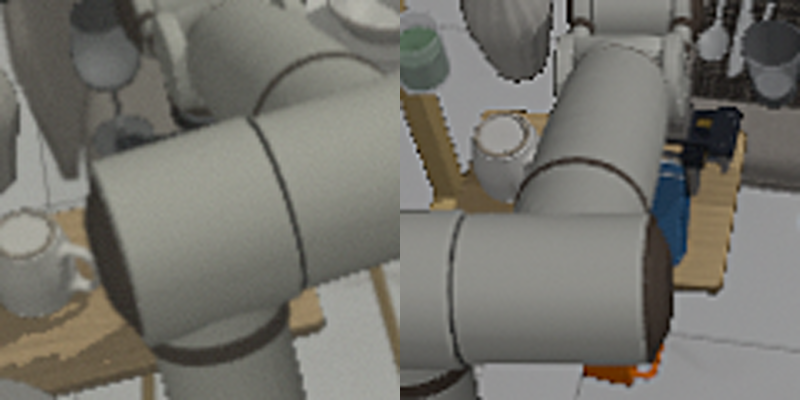

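{"name": "step_arm", "arguments": {"rows": [[[0,0,0,0,55],[0,0,0,0,55]]], "newtons": 3.5}}

```text
clock: 28.55
eef_pos: [0.5722, 0.21, 0.097]
orientation: [3.141, 0.001, 3.141]
ft_force: [0.3, 0.2, 2.2]
width: 0.654
grasp_force: 3.5
```

{"name": "step_arm", "arguments": {"rows": [[[0,0,0,0,55],[0,0,0,0,55]]], "newtons": 3}}

```text
clock: 28.75
eef_pos: [0.5721, 0.21, 0.097]
orientation: [3.141, 0.001, 3.141]
ft_force: [0.0, -0.4, 2.7]
width: 0.655
grasp_force: 3.0
```

```bash
cat > fit.py <<'E'
# fit pitch phi of the held pot: points on its surface, 2D box in x-z, grip point (2,92) mm at G unless given
from h import *
import sys
from scipy.optimize import least_squares
gx,gz=(float(v)/1000 for v in sys.argv[1:3]) if len(sys.argv)>2 else (.002,.092)
s=status.read_state(); e=np.array(s["eef_pos"]); print(st())
im,d=shot("top"); W=cloud("top",d); m=blue(im)&(W[...,1]>.1)&(W[...,1]<.26)&(W[...,2]<.2)&(W[...,2]>.03)&(W[...,0]>.45)
m=cv2.erode(m.astype(np.uint8),np.ones((2,2)))>0; P=W[m]
def res(v):
    p,ox,oz=v; q=P[:,[0,2]]-[e[0]+ox,e[2]+.019+oz]; ex=[np.cos(p),-np.sin(p)]; ez=[np.sin(p),np.cos(p)]
    l=np.c_[q@ex+gx,q@ez+gz]; dd=np.c_[abs(l[:,0])-.029,abs(l[:,1]-.055)-.055,abs(P[:,1]-e[1])-.03]; o=np.linalg.norm(np.maximum(dd,0),axis=1); return np.r_[np.where(dd.max(1)<0,dd.max(1),o),.3*ox,.3*oz]
best=min((least_squares(res,[np.radians(a),0,0],loss="soft_l1",f_scale=.003) for a in (0,20,40,60)),key=lambda r:r.cost)
print(len(P),"phi",np.degrees(best.x[0]),"off",np.round(best.x[1:],4),"cost",best.cost*1e3)
E
python3 fit.py 2>/dev/null
```

```text
{'clock': 28.75, 'q': [0.1537, 0.3569, 1.6013, 0.0, 1.1826, -1.417], 'eef_pos': [0.5721, 0.21, 0.097], 'orientation': [3.1415, 0.0007, 3.1415], 'ft_force': [0.0039, -0.3728, 2.6511], 'width': 0.6546, 'grasp_force': 3.0001}
166 phi 39.399995758797274 off [-0.0072 -0.0128] cost 0.5106407016098817
```

{"name": "step_arm", "arguments": {"rows": [[[0.01,0,-0.001,0,55],[0.014,0,-0.001,0,55],[0.014,0,-0.001,0,55],[0.014,0,0,0,55],[0.014,0,0,0,55],[0.014,0,0,0,55],[0,0,0,0,55],[0,0,0,0,55]]], "newtons": 4}}

```text
clock: 29.6
eef_pos: [0.5472, 0.21, 0.0975]
orientation: [-3.142, -0.001, -3.142]
ft_force: [0.3, 0.8, 4.4]
width: 0.655
grasp_force: 4.0
```

```bash
python3 fit.py 2>/dev/null; python3 tilt.py 2>/dev/null | tail -n +3
```

```text
{'clock': 29.6, 'q': [0.1603, 0.3022, 1.6697, 0.0001, 1.1707, -1.4106], 'eef_pos': [0.5472, 0.21, 0.0975], 'orientation': [-3.1416, -0.001, -3.1416], 'ft_force': [0.349, 0.8194, 4.4001], 'width': 0.6549, 'grasp_force': 4.0001}
176 phi 27.604767640660057 off [-0.0024 -0.0099] cost 0.5972505489997662
0.48 3 [0.055 0.058 0.061] 0.183
0.492 19 [0.056 0.072 0.089] 0.186
0.504 43 [0.072 0.093 0.11 ] 0.191
0.516 50 [0.05  0.112 0.128] 0.188
0.528 31 [0.04  0.127 0.139] 0.188
0.54 9 [0.053 0.074 0.116] 0.18
0.564 8 [0.098 0.103 0.108] 0.201
0.576 5 [0.099 0.105 0.111] 0.204
```

{"name": "step_arm", "arguments": {"rows": [[[0.012,0,-0.002,0,55],[0.012,0,-0.002,0,55],[0.012,0,-0.001,0,55],[0.012,0,0,0,55],[0.012,0,0,0,55],[0.012,0,0,0,55],[0,0,0,0,55],[0,0,0,0,55]]]}}

```text
clock: 30.5
eef_pos: [0.5255, 0.2098, 0.0986]
orientation: [-3.141, -0.001, -3.142]
ft_force: [-0.1, -0.7, -3.1]
width: 0.656
grasp_force: 4.0
```

```bash
python3 fit.py 2>/dev/null; python3 tilt.py 2>/dev/null | tail -n +3
```

```text
{'clock': 30.5, 'q': [0.1664, 0.2528, 1.728, -0.0002, 1.1622, -1.4044], 'eef_pos': [0.5255, 0.2098, 0.0986], 'orientation': [-3.1412, -0.0014, -3.1415], 'ft_force': [-0.1079, -0.7285, -3.0868], 'width': 0.6556, 'grasp_force': 3.9998}
174 phi 13.271883868008699 off [0.0035 0.005 ] cost 0.5634138143817468
0.48 30 [0.044 0.061 0.076] 0.19
0.492 68 [0.062 0.095 0.124] 0.192
0.504 35 [0.058 0.114 0.136] 0.188
0.516 14 [0.04  0.083 0.148] 0.181
0.528 7 [0.028 0.052 0.067] 0.181
0.54 4 [0.048 0.096 0.103] 0.195
0.552 18 [0.081 0.095 0.108] 0.204
```

{"name": "step_arm", "arguments": {"rows": [[[0,0,-0.02,0,55],[-0.02,0,0,0,55],[-0.04,0,0,0,55],[-0.03,0,0,0,55],[0,0,0,0,55],[0,0,0.01,0,55],[0,0,0.008,0,55],[0,0,0.005,0,55],[0,0,0,0,55],[0,0,0,0,55]]]}}

```text
clock: 31.6
eef_pos: [0.5532, 0.21, 0.0986]
orientation: [-3.142, 0.0, -3.141]
ft_force: [-1.1, 0.0, 1.1]
width: 0.652
grasp_force: 4.0
```

{"name": "step_arm", "arguments": {"rows": [[[0,0,0.005,0,55],[0,0,0.004,0,55],[0,0,0,0,55]]]}}

```text
clock: 31.9
eef_pos: [0.5545, 0.21, 0.097]
orientation: [3.141, 0.003, -3.142]
ft_force: [-0.0, -1.6, 4.4]
width: 0.651
grasp_force: 4.0
```

```bash
python3 fit.py 2>/dev/null; python3 tilt.py 2>/dev/null | tail -n +3
```

```text
{'clock': 31.9, 'q': [0.1586, 0.3161, 1.6535, -0.0004, 1.1689, -1.4121], 'eef_pos': [0.5545, 0.21, 0.097], 'orientation': [3.1415, 0.0031, -3.1415], 'ft_force': [-0.0142, -1.6039, 4.4325], 'width': 0.6513, 'grasp_force': 4.0004}
166 phi 12.796884805595916 off [-0.0001 -0.0059] cost 0.5647113567354204
0.504 11 [0.043 0.057 0.07 ] 0.187
0.516 53 [0.053 0.081 0.107] 0.192
0.528 57 [0.053 0.111 0.133] 0.191
0.54 14 [0.051 0.096 0.147] 0.181
0.552 9 [0.031 0.058 0.083] 0.181
0.576 21 [0.085 0.097 0.113] 0.202
```

{"name": "step_arm", "arguments": {"rows": [[[0.012,0,0,0,55],[0.013,0,0.001,0,55],[0.013,0,0.001,0,55],[0.013,0,0.002,0,55],[0.013,0,0.002,0,55],[0.01,0,0.002,0,55],[0,0,0,0,55],[0,0,0,0,55]]]}}

```text
clock: 32.8
eef_pos: [0.5304, 0.2099, 0.0926]
orientation: [-3.142, -0.001, 3.142]
ft_force: [-0.4, 0.0, -3.0]
width: 0.656
grasp_force: 4.0
```

```bash
python3 fit.py 2>/dev/null; python3 tilt.py 2>/dev/null | tail -n +3
```

```text
{'clock': 32.8, 'q': [0.165, 0.2714, 1.7186, 0.0002, 1.1528, -1.4058], 'eef_pos': [0.5304, 0.2099, 0.0926], 'orientation': [-3.1415, -0.0012, 3.1416], 'ft_force': [-0.4458, 0.0045, -2.9522], 'width': 0.6555, 'grasp_force': 3.9999}
145 phi -0.7958717497170157 off [ 0.0024 -0.0002] cost 0.37733871368978783
0.492 5 [0.046 0.082 0.177] 0.185
0.504 87 [0.039 0.079 0.12 ] 0.193
0.516 11 [0.046 0.065 0.119] 0.181
0.528 12 [0.026 0.06  0.133] 0.181
0.552 17 [0.054 0.076 0.099] 0.203
0.564 13 [0.055 0.08  0.093] 0.209
```

{"name": "step_arm", "arguments": {"rows": [[[0,0,0.004,0,55],[0,0,0.003,0,55],[0,0,0,0,55]]]}}

```text
clock: 33.2
eef_pos: [0.5315, 0.21, 0.092]
orientation: [3.142, 0.001, -3.142]
ft_force: [-2.6, -0.6, 4.9]
width: 0.651
grasp_force: 4.0
```

{"name": "step_arm", "arguments": {"rows": [[[0,0,0.003,0,55],[0,0,0,0,55],[0,0,0,0,55]]]}}

```text
clock: 33.5
eef_pos: [0.5317, 0.21, 0.0911]
orientation: [3.142, 0.002, 3.142]
ft_force: [-1.7, -0.4, 6.1]
width: 0.66
grasp_force: 4.0
```

{"name": "step_arm", "arguments": {"rows": [[[0,0,-0.006,0,55],[0,0,0,0,61],[0,0,0,0,63],[0,0,0,0,66],[0,0,0,0,75],[0,0,0,0,85],[0,0,0.03,0,85],[0,0,0.05,0,85],[0,0,0.028,0,85],[0,0,0,0,85],[0,0,0,0,75],[0,0,0,0,66],[0,0,0,0,63],[0,0,0,0,61],[0,0,0,0,55],[0,0,0,0,55],[0,0,0,0,55]]], "newtons": 8}}

```text
clock: 35.2
eef_pos: [0.5313, 0.2099, 0.06]
orientation: [3.142, 0.001, 3.142]
ft_force: [0.3, -0.7, 1.5]
width: 0.654
grasp_force: 8.0
```

```bash
python3 fit.py 0 54 2>/dev/null; python3 tilt.py 2>/dev/null | tail -n +3
python3 - <<'E'
# refine stand: project model (rail, hook) vs depth-based rail line, using camera-facing offset of a 5 mm radius rod
from h import *
a0=np.radians(-36.9); ex=np.array([np.cos(a0),np.sin(a0)]); ey=np.array([-ex[1],ex[0]]); o=np.array([.6926,-.2866])
A=[]
for c in ("side","top"):
    Z=np.load(f"grey_{c}.npy"); C=-par(c)[2].T@par(c)[3]
    l=np.c_[(Z[:,:2]-o)@ex,(Z[:,:2]-o)@ey,Z[:,2]]; Cl=np.r_[(C[:2]-o)@ex,(C[:2]-o)@ey,C[2]]
    k=(abs(l[:,1])<.135)&(abs(l[:,1]-.075)>.02)&(abs(l[:,1]+.075)>.045)&(abs(l[:,0]-.004)<.012)&(abs(l[:,2]-.214)<.01)
    v=Cl-np.r_[0,0,.21]; v[1]=0; v/=np.linalg.norm(v); q=l[k]; 
    for it in range(3):
        fx=np.polyfit(q[:,1],q[:,0],1); r=q[:,0]-np.polyval(fx,q[:,1]); fz=np.polyfit(q[:,1],q[:,2],1); rz=q[:,2]-np.polyval(fz,q[:,1]); q=q[(abs(r)<.005)&(abs(rz)<.005)]
    print(c,len(q),"slope deg",np.degrees(fx[0]),"x0 z0 surf",fx[1],fz[1],"axis",fx[1]-v[0]*.0042,fz[1]-v[2]*.0042, "zslope",fz[0])
    for nm,sg in(("L",1),("R",-1)):
        k=(abs(l[:,1]-sg*.148)<.02)&(abs(l[:,0])<.03)&(l[:,2]>.16)&((l[:,2]<.2)|(l[:,2]>.225)&(l[:,2]<.25)); print(nm,k.sum(),l[k].mean(0)[:2])
    # hook top points
    k=(abs(l[:,1]-.075)<.03)&(l[:,2]>.222)&(l[:,0]<-.005); print("tip",k.sum(),np.round(l[k].mean(0),4), np.round(l[k].max(0),4),np.round(l[k].min(0),4))
E
```

```text
{'clock': 35.2, 'q': [0.1649, 0.317, 1.7347, -0.0001, 1.0892, -1.4058], 'eef_pos': [0.5313, 0.2099, 0.06], 'orientation': [3.1415, 0.0007, 3.1416], 'ft_force': [0.2512, -0.6542, 1.4884], 'width': 0.6542, 'grasp_force': 7.9997}
92 phi 0.5827267067785562 off [-0.0012  0.0124] cost 0.7063986002935453
0.492 3 [0.048 0.058 0.09 ] 0.19
0.504 56 [0.032 0.086 0.119] 0.188
0.516 14 [0.032 0.069 0.098] 0.18
0.552 12 [0.058 0.069 0.14 ] 0.204
0.564 5 [0.05  0.058 0.088] 0.206
side 84 slope deg 0.16236720847956396 x0 z0 surf 0.0036612073772991894 0.21270840543688566 axis 0.006758282655579047 0.20987148373887077 zslope -0.0007357892162613894
L 45 [0.00309409 0.14744729]
R 50 [ 0.0013797  -0.14976699]
tip 14 [-0.0238  0.0717  0.2302] [-0.0204  0.0854  0.2367] [-0.0283  0.0625  0.2226]
top 67 slope deg 0.5713519241922578 x0 z0 surf 0.006009949020636298 0.2150737937450602 axis 0.008386944751743137 0.21161115150331763 zslope 0.002079748263057561
L 25 [0.00444206 0.14708125]
R 34 [ 0.00239962 -0.15148743]
tip 9 [-0.0214  0.0721  0.232 ] [-0.018   0.0809  0.2372] [-0.0263  0.062   0.2228]
```

The pot is upright and gripped. I'll lift, turn it back-to-stand and go to a staging point 60 mm in front of the free hook.

{"name": "step_arm", "arguments": {"rows": [[[0,0,-0.01,0,55],[0,0,-0.03,0,55],[0,0,-0.06,0,55],[0,0,-0.09,0,55],[0,0,-0.1,0,55],[0,0,-0.1,0,55],[0,0,-0.1,0,55],[0,0,-0.09,0,55],[0,0,-0.06,0,55],[0,0,-0.027,0,55],[0,0,0,0.04,55],[0,0,0,0.08,55],[0,0,0,0.086,55],[0,0,0,0.086,55],[0,0,0,0.08,55],[0,0,0,0.041,55],[0,0,0,0,55]]]}}

```text
clock: 37.0
eef_pos: [0.5303, 0.2098, 0.2585]
orientation: [-3.14, -0.002, 2.493]
ft_force: [0.8, 0.5, -3.7]
width: 0.652
grasp_force: 8.0
```

{"name": "step_arm", "arguments": {"rows": [[[-0.02,-0.015,0,0,55],[-0.05,-0.036,0,0,55],[-0.08,-0.059,0,0,55],[-0.09,-0.066,0,0,55],[-0.09,-0.066,0,0,55],[-0.09,-0.066,0,0,55],[-0.09,-0.066,0,0,55],[-0.09,-0.066,0,0,55],[-0.09,-0.066,0,0,55],[-0.09,-0.066,0,0,55],[-0.09,-0.066,0,0,55],[-0.08,-0.058,0,0,55],[-0.05,-0.037,0,0,55],[-0.024,-0.017,0,0,55],[0,0,0,0,55],[0,0,0,0,55],[0,0,0,0,55]]]}}

```text
clock: 38.7
eef_pos: [0.6398, -0.1535, 0.2598]
orientation: [3.141, -0.0, 2.494]
ft_force: [0.4, 0.6, -3.1]
width: 0.654
grasp_force: 8.0
```

```bash
cat > hold.py <<'E'
from h import *
from scipy.optimize import least_squares
print(st()); s=status.read_state(); e=np.array(s["eef_pos"]); psi=s["orientation"][2]; G=e+[0,0,.019]
ex=np.array([-np.cos(psi),-np.sin(psi),0]); ey=np.array([np.sin(psi),-np.cos(psi),0])
allP=[]
for c in("side","top"):
    im,d=shot(c,2); np.savez(f"{c}h.npz",im=im,d=d); W=cloud(c,d); w=blue(im)
    m=w&(np.linalg.norm(W-G,axis=2)<.12)&((W-G)@ey>-.034)&((W-G)@ey<.034); m=cv2.erode(m.astype(np.uint8),np.ones((2,2)))>0
    l=np.c_[(W[m]-G)@ex,(W[m]-G)@ey,(W[m]-G)[:,2]]; allP.append(l); print(c,len(l))
def res(v,P):
    p,ox,oz=v; q=P[:,[0,2]]-[ox,oz]; l=np.c_[q@[np.cos(p),-np.sin(p)],q@[np.sin(p),np.cos(p)]]
    dd=np.c_[abs(l[:,0])-.029,abs(l[:,1]+.057-.055)-.055,abs(P[:,1])-.03]; o=np.linalg.norm(np.maximum(dd,0),axis=1); return np.where(dd.max(1)<0,dd.max(1),o)
for P in allP+[np.vstack(allP)]:
    if len(P)<30: continue
    r=least_squares(res,[0,0,0],args=(P,),loss="soft_l1",f_scale=.003); print(len(P),"pitch",np.degrees(r.x[0]),"off",np.round(r.x[1:],4),"rms",np.sqrt(np.mean(r.fun**2)))
    for z in np.arange(-.05,.06,.02):
        k=(abs(P[:,2]-z)<.01)&(abs(P[:,1])<.025); 
        if k.sum()>4: print("   z",round(z,2),k.sum(),np.round(np.percentile(P[k][:,0],[10,50,90]),4))
E
python3 hold.py 2>/dev/null
python3 - <<'E'
import cv2,numpy as np
a=[cv2.resize(np.load(f"{c}h.npz")["im"][120:240,270:390],(400,400),interpolation=cv2.INTER_CUBIC) for c in("side","top")]
cv2.imwrite("pics/p7.png",np.hstack(a))
E
```

```text
{'clock': 38.7, 'q': [-0.419, 0.3483, 1.2823, 0.0004, 1.5112, -1.3427], 'eef_pos': [0.6398, -0.1535, 0.2598], 'orientation': [3.1413, -0.0003, 2.4945], 'ft_force': [0.373, 0.6445, -3.136], 'width': 0.6541, 'grasp_force': 7.9997}
side 0
top 277
277 pitch -0.32348382688717214 off [0.0002 0.0026] rms 0.0019782026928736795
   z -0.05 11 [-0.0292 -0.027  -0.0264]
   z -0.03 38 [-0.0303 -0.0282 -0.0257]
   z -0.01 50 [-0.0296 -0.0276  0.0258]
   z 0.01 36 [-0.03  -0.028 -0.026]
   z 0.03 43 [-0.0299 -0.028   0.0254]
   z 0.05 6 [-0.0297 -0.0287 -0.0271]
277 pitch -0.32348382688717214 off [0.0002 0.0026] rms 0.0019782026928736795
   z -0.05 11 [-0.0292 -0.027  -0.0264]
   z -0.03 38 [-0.0303 -0.0282 -0.0257]
   z -0.01 50 [-0.0296 -0.0276  0.0258]
   z 0.01 36 [-0.03  -0.028 -0.026]
   z 0.03 43 [-0.0299 -0.028   0.0254]
   z 0.05 6 [-0.0297 -0.0287 -0.0271]
```

View pics/p7.png

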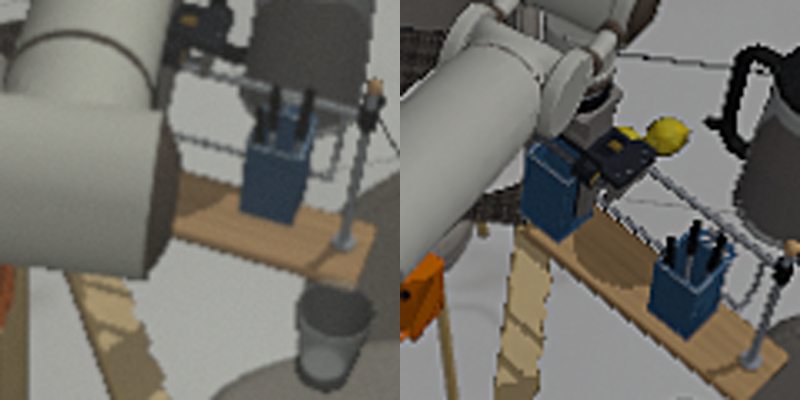

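Top crop: our pot is held upright, back to the rail, at (555,190), and the twin is at (690,280). The fit gives pitch about 0 and offset about 0. I'll approach over the hook.

{"name": "step_arm", "arguments": {"rows": [[[0,0,0.03,0,55],[0,0,0.06,0,55],[0,0,0.04,0,55],[0,0,0.02,0,55],[-0.02,0,0,0,55],[-0.05,-0.002,0,0,55],[-0.06,-0.002,0,0,55],[-0.05,0,0,0,55],[-0.024,0,0,0,55],[0,0,0,0,55],[0,0,0,0,55],[0,0,0,0,55]]]}}

```text
clock: 40.1
eef_pos: [0.6876, -0.1924, 0.2149]
orientation: [3.142, -0.0, 2.493]
ft_force: [0.0, 1.0, -3.9]
width: 0.652
grasp_force: 8.0
```

```bash
python3 hold.py 2>/dev/null | head -5
python3 - <<'E'
import numpy as np, cv2
from h import *
e=np.array(status.read_state()["eef_pos"]); a=np.radians(-36.9); ex=np.array([np.cos(a),np.sin(a)]); ey=np.array([-ex[1],ex[0]]); o=np.array([.6926,-.2866])
print("G local",(e[:2]-o)@ex,(e[:2]-o)@ey)
for c in("side","top"):
    f=np.load(f"{c}h.npz"); W=cloud(c,f["d"]); w=cv2.cvtColor(f["im"],cv2.COLOR_BGR2HSV)
    l=np.dstack([(W[...,:2]-o)@ex,(W[...,:2]-o)@ey,W[...,2]])
    k=(w[...,1]<60)&(abs(l[...,1])<.13)&(abs(l[...,0]-.004)<.012)&(abs(l[...,2]-.214)<.008); q=l[k]
    for lo in np.arange(-.12,.13,.03):
        kk=(q[:,1]>lo)&(q[:,1]<lo+.03)
        if kk.sum()>4: print(c,round(lo+.015,3),kk.sum(),np.round(np.median(q[kk],0),4))
E
```

```text
{'clock': 40.1, 'q': [-0.4416, 0.5197, 1.1443, 0.0001, 1.4777, -1.364], 'eef_pos': [0.6876, -0.1924, 0.2149], 'orientation': [3.1415, -0.0001, 2.4932], 'ft_force': [0.02, 0.9703, -3.9007], 'width': 0.6524, 'grasp_force': 7.9998}
side 0
top 270
270 pitch -0.26160502346490705 off [0.0002 0.0033] rms 0.002051495528872825
   z -0.05 15 [-0.0294 -0.0284 -0.0258]
G local -0.06035780316623905 0.0722238150514515
side -0.105 24 [ 0.003  -0.105   0.2137]
side -0.075 10 [ 0.0035 -0.0685  0.2142]
side -0.045 15 [ 0.0028 -0.04    0.2128]
side -0.015 24 [ 0.0037 -0.0152  0.2127]
side 0.015 20 [0.0047 0.0171 0.2114]
side 0.045 8 [0.0063 0.0345 0.2124]
top -0.105 22 [ 0.0028 -0.104   0.2163]
top -0.075 24 [ 0.0071 -0.0732  0.2131]
top -0.045 21 [ 0.0062 -0.0438  0.2158]
top -0.015 20 [ 0.0054 -0.0164  0.2162]
top 0.015 13 [0.0067 0.0097 0.2148]
```

{"name": "step_arm", "arguments": {"rows": [[[0,0,0.02,0,55],[0,0,0.025,0,55],[0,0,0.015,0,55],[0,0,0.01,0,55],[0,0,0.01,0,55],[0,0,0.01,0,55],[0,0,0.01,0,55],[0,0,0,0,55]]]}}

```text
clock: 41.1
eef_pos: [0.6876, -0.1928, 0.1841]
orientation: [-3.141, -0.001, 2.493]
ft_force: [0.5, 0.8, -2.6]
width: 0.652
grasp_force: 8.0
```

{"name": "step_arm", "arguments": {"rows": [[[0,0,0.01,0,55],[0,0,0.01,0,55],[0,0,0.01,0,55],[0,0,0.01,0,55],[0,0,0,0,55],[0,0,0,0,55]]]}}

```text
clock: 41.7
eef_pos: [0.6878, -0.1929, 0.1726]
orientation: [-3.142, -0.0, 2.493]
ft_force: [-0.3, -0.2, -3.0]
width: 0.652
grasp_force: 8.0
```

{"name": "step_arm", "arguments": {"rows": [[[0,0,0.01,0,55],[0,0,0.01,0,55],[0,0,0.008,0,55],[0,0,0.006,0,55],[0,0,0,0,55],[0,0,0,0,55]]]}}

```text
clock: 42.3
eef_pos: [0.6879, -0.1929, 0.1624]
orientation: [3.142, -0.0, 2.493]
ft_force: [-1.0, -0.0, -3.3]
width: 0.652
grasp_force: 8.0
```

{"name": "step_arm", "arguments": {"rows": [[[0,0,0.004,0,55],[0,0,0.003,0,55],[0,0,0,0,55],[0,0,0,0,55]]]}}

```text
clock: 42.7
eef_pos: [0.6879, -0.1929, 0.1603]
orientation: [-3.142, -0.0, 2.493]
ft_force: [1.1, -1.0, -3.8]
width: 0.654
grasp_force: 8.0
```

{"name": "step_arm", "arguments": {"rows": [[[0,0,0.004,0,55],[0,0,0.003,0,55],[0,0,0,0,55],[0,0,0,0,55]]]}}

```text
clock: 43.1
eef_pos: [0.6882, -0.193, 0.1589]
orientation: [3.141, 0.001, 2.493]
ft_force: [-1.1, 0.9, 0.4]
width: 0.656
grasp_force: 8.0
```

{"name": "step_arm", "arguments": {"rows": [[[0,0,0.004,0,55],[0,0,0,0,55],[0,0,0,0,55]]]}}

```text
clock: 43.4
eef_pos: [0.6883, -0.1932, 0.1575]
orientation: [3.141, 0.001, 2.493]
ft_force: [0.7, -0.8, 1.4]
width: 0.651
grasp_force: 8.0
```

Contact on the hook came at TCP z about 0.159, as predicted. Now I ease the foot back: 2.7 mm forward and about 4 mm down, with a lighter grip.

{"name": "step_arm", "arguments": {"rows": [[[0,0,0,0,55],[-0.002,0,0.002,0,55],[-0.002,0,0.003,0,55],[-0.002,0,0.003,0,55],[0,0,0,0,55],[0,0,0,0,55]]], "newtons": 4}}

```text
clock: 44.0
eef_pos: [0.6892, -0.1939, 0.155]
orientation: [-3.142, -0.0, 2.493]
ft_force: [-3.3, 1.3, 5.5]
width: 0.656
grasp_force: 4.0
```

```bash
python3 hold.py 2>/dev/null | head -10
```

```text
{'clock': 44.0, 'q': [-0.4425, 0.563, 1.2022, 0.0, 1.3767, -1.3645], 'eef_pos': [0.6892, -0.1939, 0.155], 'orientation': [-3.1416, -0.0002, 2.4928], 'ft_force': [-3.3279, 1.2673, 5.4955], 'width': 0.6556, 'grasp_force': 4.0}
side 0
top 230
230 pitch -2.867032001088406 off [-0.001   0.0105] rms 0.0035067878872655574
   z -0.03 33 [-0.0294 -0.0268  0.0263]
   z -0.01 41 [-0.0296 -0.0277  0.0259]
   z 0.01 31 [-0.0302 -0.0293  0.0041]
   z 0.03 37 [-0.0324 -0.0301  0.0209]
   z 0.05 5 [-0.0334 -0.0326 -0.0321]
230 pitch -2.867032001088406 off [-0.001   0.0105] rms 0.0035067878872655574
```

{"name": "step_arm", "arguments": {"rows": [[[0,0,0,0,55],[-0.001,0,0.001,0,55],[-0.001,0,0.001,0,55],[0,0,0,0,55],[0,0,0,0,55]]], "newtons": 3}}

```text
clock: 44.7
eef_pos: [0.6899, -0.1944, 0.1541]
orientation: [3.141, 0.0, 2.493]
ft_force: [-0.8, 0.5, 3.8]
width: 0.651
grasp_force: 3.0
```

```bash
python3 hold.py 2>/dev/null | head -10
```

```text
{'clock': 44.7, 'q': [-0.4428, 0.5653, 1.2008, 0.0, 1.3751, -1.3647], 'eef_pos': [0.6899, -0.1944, 0.1541], 'orientation': [3.1415, 0.0003, 2.4927], 'ft_force': [-0.8298, 0.4875, 3.8426], 'width': 0.6507, 'grasp_force': 2.9999}
side 0
top 236
236 pitch -2.449327785497375 off [-0.002   0.0124] rms 0.004819047581528148
   z -0.05 5 [-0.0281 -0.0276 -0.0265]
   z -0.03 30 [-0.0296 -0.028   0.0258]
   z -0.01 44 [-0.0309 -0.029   0.0252]
   z 0.01 24 [-0.0328 -0.0307 -0.0291]
   z 0.03 43 [-0.0324 -0.0308  0.0212]
236 pitch -2.449327785497375 off [-0.002   0.0124] rms 0.004819047581528148
```

{"name": "step_arm", "arguments": {"rows": [[[-0.001,0,0.002,0,55],[-0.001,0,0.002,0,55],[-0.001,0,0.002,0,55],[0,0,0,0,55],[0,0,0,0,55]]]}}

```text
clock: 45.4
eef_pos: [0.6905, -0.1949, 0.1521]
orientation: [3.142, 0.0, 2.493]
ft_force: [-1.4, 1.0, 3.2]
width: 0.649
grasp_force: 3.0
```

{"name": "step_arm", "arguments": {"rows": [[[-0.002,0,0.001,0,55],[-0.001,0,0,0,55],[0,0,0,0,55],[0,0,0,0,55]]]}}

```text
clock: 45.8
eef_pos: [0.6909, -0.1952, 0.1516]
orientation: [-3.142, -0.001, 2.493]
ft_force: [-2.8, 0.9, 2.8]
width: 0.655
grasp_force: 3.0
```

```bash
python3 hold.py 2>/dev/null | head -10
```

```text
{'clock': 45.8, 'q': [-0.4432, 0.5714, 1.197, 0.0001, 1.3742, -1.3653], 'eef_pos': [0.6909, -0.1952, 0.1516], 'orientation': [-3.1415, -0.001, 2.4928], 'ft_force': [-2.7559, 0.8879, 2.8457], 'width': 0.655, 'grasp_force': 3.0001}
side 0
top 245
245 pitch -3.196018720203853 off [-0.0036  0.0153] rms 0.005229462818422649
   z -0.03 27 [-0.0312 -0.0293  0.0229]
   z -0.01 45 [-0.0312 -0.0295  0.025 ]
   z 0.01 30 [-0.0337 -0.0322 -0.0304]
   z 0.03 39 [-0.0346 -0.033   0.0197]
   z 0.05 8 [-0.0351 -0.0343 -0.0328]
245 pitch -3.196018720203853 off [-0.0036  0.0153] rms 0.005229462818422649
```

The pot has stopped moving while the pads slip on, so the buffers are seated on the lower bar. Releasing gently, then leaving straight up.

{"name": "step_arm", "arguments": {"rows": [[[0,0,0,0,60.5],[0,0,0,0,61],[0,0,0,0,62],[0,0,0,0,64],[0,0,0,0,68],[0,0,0,0,74],[0,0,0,0,80],[0,0,0,0,84],[0,0,0,0,84]]]}}

```text
clock: 46.9
eef_pos: [0.6912, -0.1954, 0.152]
orientation: [-3.142, 0.0, 2.493]
ft_force: [-0.3, 0.5, 0.6]
width: 0.92
grasp_force: 0.0
```

{"name": "step_arm", "arguments": {"rows": [[[0,0,-0.03,0,84],[0,0,-0.06,0,84],[0,0,-0.1,0,84],[0,0,-0.12,0,84],[0,0,-0.12,0,84],[0,0,-0.12,0,84],[0,0,-0.05,0,84],[0.1,-0.06,0,0,84],[0.13,0.1,0,0,84],[0.13,0.1,0,0,84],[0.13,0.1,0,0,84],[0.13,0.1,0,0,84],[0.1,0.1,0,0,84],[0.05,0.05,0,0,84],[0,0,0,0,84],[0,0,0,0,84]]]}}

```text
clock: 48.5
eef_pos: [0.5961, 0.0611, 0.3326]
orientation: [3.142, 0.001, 2.493]
ft_force: [-0.4, 0.2, 0.2]
width: 0.914
grasp_force: 0.0
```

```bash
python3 - <<'E' 2>/dev/null
from h import *
print(st())
a=np.radians(-36.9); ex=np.array([np.cos(a),np.sin(a)]); ey=np.array([-ex[1],ex[0]]); o=np.array([.6926,-.2866])
ims=[]
for c in("side","top"):
    im,d=shot(c,2); W=cloud(c,d); l=np.dstack([(W[...,:2]-o)@ex,(W[...,:2]-o)@ey,W[...,2]]); b=blue(im); ims.append(cv2.resize(im[120:240,270:390],(400,400),interpolation=cv2.INTER_CUBIC))
    for nm,y in(("twin",-.075),("ours",.073)):
        k=b&(abs(l[...,1]-y)<.028)&(l[...,0]<-.03)&(l[...,0]>-.13); q=l[k]; print(c,nm,len(q),np.round(np.percentile(q[:,2],[2,98]),3) if len(q) else "")
        for z in (.13,.15,.17,.19,.21,.23):
            kk=abs(q[:,2]-z)<.01
            if kk.sum()>4: print("  ",z,kk.sum(),np.round(np.median(q[kk][:,0]),4))
cv2.imwrite("pics/p8.png",np.hstack(ims))
E
```

```text
{'clock': 48.5, 'q': [-0.0991, 0.1721, 1.3518, -0.0006, 1.6168, -1.0217], 'eef_pos': [0.5961, 0.0611, 0.3326], 'orientation': [3.1416, 0.0012, 2.4934], 'ft_force': [-0.442, 0.2229, 0.2298], 'width': 0.9137, 'grasp_force': 0.0}
side twin 0 
side ours 0 
top twin 315 [0.125 0.256]
   0.13 30 -0.0844
   0.15 53 -0.0857
   0.17 58 -0.0872
   0.19 57 -0.0891
   0.21 68 -0.0882
   0.23 36 -0.0503
top ours 312 [0.127 0.229]
   0.13 29 -0.0848
   0.15 46 -0.0853
   0.17 56 -0.0866
   0.19 73 -0.0642
   0.21 81 -0.0574
   0.23 27 -0.0392
```

View pics/p8.png

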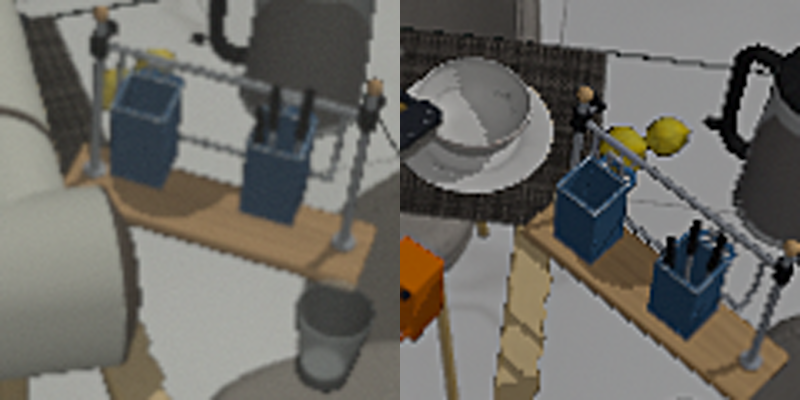

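The pot hangs on the free hook beside its twin (side crop (147,125), top crop (590,210)). It is upright with its mouth up, at the same depth and lean as the twin, and the gripper is clear. Handing in.

```bash
python3 -c "
from rig import order; print(order.finish_job())"
```

```text
the job is handed in; nothing more can be done
None
```

The blue pot is right way up and hangs by its bar from the free hook beside its twin, foot on the lower bar, with the arm clear. I handed it in at about 48.5 s, but a grip I opened early let the inverted pot rock back about 10° onto the board; I saw no damage.

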